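Scoop the ferrite cores and send the kit down the rollers

ROBOT

A 6-joint arm with a two-finger parallel gripper is mounted at the origin on the work surface. World frame = base frame: x ahead of the robot, y to its left, z up, the work surface at z = 0. Lengths are in m, angles in rad, forces in N, time in s.
With the tool pointing down it reaches from about 0.375 to 0.975 m from the base axis. Payload 3.8 kg.
Tool frame: the origin (TCP) lies at the very end of the fingers, on their centre line; the grasp point (between the pads) lies 19 mm behind it; z points along the fingers, y is the direction in which the jaws open and shut (so a half turn about z gives the same grasp; the last joint's range is limited). The gripper opens to 85 mm and grips with 20 to 120 N. Pads are 22 mm wide; open, the fingers measure 114 mm over their backs; the gripper's body (76 mm by 85 mm) begins 54 mm behind the grasp point. The pads swing forward as they close: fully open they stand 13 mm farther back than shut.
Start: joints at [1.22, 0.264, 1.604, -0, 1.274, -0.037], TCP at [0.208, 0.642, 0.231] pointing down, gripper open.
Joint ranges: [-2.63, 2.63], [-0.94, 2.18], [0.31, 2.57], [-1.31, 4.45], [0, 2.66], [-2.55, 2.55]. Speed limits (rad/s): [2.57, 2.57, 3.14, 3.14, 3.14, 3.14].

INTERFACE

Orientations are given as a rotation vector (axis times angle).
In Python, from workcell import status, read_camera, camera_info, order gives the robot as it stands.
- The arm moves only by the tool move_arm, never from a script. Its argument "deltas" is a list of rows, each a list of 3 entries, a list of its own where there are three numbers: the turn, a rotation vector about the world's x, y, z as a fraction of full scale, then the shift along the world's x, y, z as a fraction of full scale, then the closure, from -1 (fully open) to 1 (shut), so that 0 is half open. A call has 1 to 20 rows; each row is the pose to reach, as a shift and turn from the pose commanded when the call began; what a row does not reach only later rows make up. Full scale, the value 1, is 0.1 m for a shift and pi/2 rad for a turn. A row lasts 1/8 s, in which the tool goes at most 62.5 mm and 10.7 degrees, less where a joint would pass 70% of its speed; a pose out of reach is approached as far as the arm can. A call with a number of a shift or a turn outside -1 to 1 is refused whole. A call with a gripper value outside its range is refused whole. The fingers move at their own pace and stop on an object; "grip_force" is the grip in N (left out, the last holds). Time passes only in rows, so rows that repeat a pose let the fingers close. It gives the time, the measured TCP pose, the force and the opening at its end, in the units of the state.
- status.read_state(): the state, without advancing time (a new reading comes with each control period).
- read_camera(name): name is "scene" or "top"; returns (picture, depth): 400x640x3 uint8, red, green, blue; 400x640 float32, m along the optical axis (not along the pixel's ray), 0 where there is no reading.
- camera_info(name): a dict with "K" (3x3 intrinsics, pixels), "R" (3x3) and "t" (3): a world point X has camera coordinates R X + t. Camera axes: x right, y down, z forward; pixel columns grow to the right and rows downward; lengths in m; the calibration is good to about 2 mm. A picture is of the moment at which its call begins. camera_info takes no time and is no camera call.
- order.finish_job(): hands the job in, once; it reports no verdict.
The state is a dict: "time": time; "q": joint angles; "joint_vel": joint speeds; "joint_torque": joint torques, N m; "tool_pos": TCP position; "tcp_rot": TCP orientation; "wrist_force": force on the tool from outside, world axes, zero at the start; "torque": the same for the moment, N m; "width": opening from 0.0 (shut) to 1.0 (fully open).
Only numpy, scipy, OpenCV 4.12 (cv2) and the standard library are available. Lean on these libraries where they do the work, as an engineer would, in place of code of your own. Each camera call takes 0.05 s, during which the arm holds its last target. There are 200 camera calls.

TASK

With the hand scoop, empty the bulk bin of all its ferrite cores into the kit tray while the tray stands on the bench (never take cores out of the bin with the fingers; one that falls on the bench may be picked up by hand). Then set the filled tray square on the upper end of the roller track so that it rolls down to the stop, and after it send each die-cast module, long side across the rollers, so that they queue up behind the tray. Finish with the scoop standing level on its mat, and leave the multimeter, solder reel and bottle where they are.

Things in the scene. Friction and masses are not known exactly. Their poses are not given: they have to be found in the camera images.
- bin: White plastic bulk bin, fixed, 234 long (x, from -130 to +104) x 96 wide x 55 high, open on top. Origin: on its underside, on the centre line. Inside 88 wide between upright sides; flat floor 4 above the bench from x = -52 to the upright far wall at x = +100; from x = -52 towards -x a ramp of 35 degrees rises to the rim at x = -126.
- scoop: Steel scoop, black handle, 0.2 kg, flat on the mat. Pan 80 x 80, floor and sides 2 thick, sides 30 high (ending 22 short of the front), rear wall (x = -40) 45 high, open at the front (+x). Origin: centre of the pan's underside. Handle: flat-sided bar 16 wide (y) x 26 deep, behind the rear wall from z = 34 to 129, leaning back 15 degrees, top away from the pan.
- scoop_grip (a point): Good grip point in the scoop's handle, 62 behind and 98 above the scoop's origin.
- scoop_lip (a point): Middle of the scoop's open front edge, underside: 40 ahead of the scoop's origin.
- mat: Black rubber mat fixed to the bench, 140 (x) x 130 (y) x 3: the scoop's place. Origin: centre of its underside.
- tray: White open kit tray, loose, about 0.22 kg, 130 (x) x 116 (y), walls 38 high and 3 thick, floor 3 thick, with an upright grip tab in the middle of its -x end wall. Origin: centre of its underside.
- tray_tab (a point): Top middle of the tray's grip tab, 80 above the tray's underside and 61 from its centre towards -x. The tab is 8 thick (tray x) and 50 wide (tray y) and stands 42 clear of the end wall: pinch it across its 8 mm thickness from above.
- track: Fixed gravity roller track: 16 free rollers between side rails 126 apart, 12 higher than the rollers. Slopes down to its +x at 6 degrees, 400 long, to a steel stop bar 26 above the rollers, its face 278 ahead of the origin (rollers there 33 above the bench). Origin: on the bench under the centre line, 120 ahead of the upper end. Things set on it roll down by themselves.
- track_top (a point): Upper end of the roller surface, on the centre line (roller tops, 75 above the bench).
- module1: Die-cast aluminium module case, loose, 60 (x) x 112 (y) x 34 high, about 0.3 kg. Origin: centre of its underside. Gripped across its 60 mm; on the track it lies with its 112 side across the rollers. One or both modules are present.
- module2: Die-cast aluminium module case, loose, 60 (x) x 112 (y) x 34 high, about 0.3 kg. Origin: centre of its underside. Gripped across its 60 mm; on the track it lies with its 112 side across the rollers. One or both modules are present.
- core1_mid (a point): Centre of a dark grey ferrite core: a round bead 24 in diameter with a small bore, 20 g, smooth (friction about 0.25); it rolls only on slopes above some 10 degrees. Four to seven cores are present, lying on the bin's floor.
- core2_mid (a point): Centre of a dark grey ferrite core: a round bead 24 in diameter with a small bore, 20 g, smooth (friction about 0.25); it rolls only on slopes above some 10 degrees. Four to seven cores are present, lying on the bin's floor.
- core3_mid (a point): Centre of a dark grey ferrite core: a round bead 24 in diameter with a small bore, 20 g, smooth (friction about 0.25); it rolls only on slopes above some 10 degrees. Four to seven cores are present, lying on the bin's floor.
- core4_mid (a point): Centre of a dark grey ferrite core: a round bead 24 in diameter with a small bore, 20 g, smooth (friction about 0.25); it rolls only on slopes above some 10 degrees. Four to seven cores are present, lying on the bin's floor.
- core5_mid (a point): Centre of a dark grey ferrite core: a round bead 24 in diameter with a small bore, 20 g, smooth (friction about 0.25); it rolls only on slopes above some 10 degrees. Four to seven cores are present, lying on the bin's floor.
- core6_mid (a point): Centre of a dark grey ferrite core: a round bead 24 in diameter with a small bore, 20 g, smooth (friction about 0.25); it rolls only on slopes above some 10 degrees. Four to seven cores are present, lying on the bin's floor.
- core7_mid (a point): Centre of a dark grey ferrite core: a round bead 24 in diameter with a small bore, 20 g, smooth (friction about 0.25); it rolls only on slopes above some 10 degrees. Four to seven cores are present, lying on the bin's floor.
- multimeter: Yellow multimeter on the bench, 150 x 75 x 34, not part of the job. Origin: centre of its underside.
- solder_reel: Reel of solder standing on the bench, diameter 60, 50 high, not part of the job. Origin: centre of its underside.
- flux_bottle: Small amber bottle on the bench, diameter 44, 110 high, not part of the job. Origin: centre of its underside.

How it is judged:
By the outcome, as a careful person would: the job done as asked, in the order asked, and still so for the second after the job is handed in, with the robot touching nothing.
Of core1, core2, core3, core4, core5, core6, core7 only 4 to 7 are there at a start; the rules pass over those that are not, and their reading is None.
Of module1, module2 only 1 to 2 are there at a start; the rules pass over those that are not, and their reading is None.
At some moment in a run one of tray, module1, module2 may be knocked a few centimetres aside while the robot is not near it.
It also fails if it takes over 210 s, if anything falls off the work surface, if the arm or the gripper's body presses on something with over 40 N, if the wrist force passes 120 N, or if a joint passes its speed limit or range.

## Working session

There is one attempt and no reset: what is moved stays moved. The work goes in short steps, Python scripts to look and compute and a tool call to move; the robot and the scene stay as the last step left them, time stands still between calls to the robot, and variables do not carry over. Pictures are saved under pics/ and viewed, about 12 in all and at most 16, crops included, and the job is handed in when it is done.

Besides the shell and the picture viewer there is one more tool, called after "Request:" by a JSON object that holds its "name" and its "arguments". move_arm: Moves the arm, as the interface text tells. Its arguments: {"type":"object","properties":{"deltas":{"type":"array","items":{"type":"array"}},"grip_force":{"type":"number"}},"required":["deltas"]}

```bash
mkdir -p pics; ls; cat > h.py <<'E'
import numpy as np, cv2
from workcell import status, read_camera, camera_info, order
def snap(n,fn=None):
    im,d=read_camera(n)
    if fn: cv2.imwrite('pics/'+fn,im[:,:,::-1])
    return im,d
def cloud(n,d):
    c=camera_info(n);K,R,t=map(np.array,(c['K'],c['R'],c['t']))
    v,u=np.mgrid[0:400,0:640]
    p=np.stack([(u-K[0,2])/K[0,0]*d,(v-K[1,2])/K[1,1]*d,d],-1)
    return (p-t)@R
E
python3 - <<'E'
from h import *
s=status.read_state();print(s)
for n in('scene','top'):
    im,d=snap(n,n+'1.png');np.savez(n+'1.npz',im=im,d=d);c=camera_info(n);print(n,c,(-np.array(c['R']).T@np.array(c['t'])),(d>0).mean())
E
```

```text
pics
{'time': 0.0, 'q': array([ 1.22010152e+00,  2.64770910e-01,  1.60534771e+00, -3.62093551e-05,
        1.27365020e+00, -3.68981985e-02]), 'joint_vel': array([-0.00185087, -0.00037253, -0.00089101, -0.00326607, -0.00121719,
        0.00037159]), 'joint_torque': array([-2.22904317e-03, -5.15142560e+01, -3.67301023e+01, -3.84473915e-04,
        1.36373556e-02,  3.71565946e-06]), 'tool_pos': array([0.20812475, 0.64137617, 0.22996422]), 'tcp_rot': array([-0.49081374, -3.10262393,  0.00336437]), 'wrist_force': array([-0.21101865,  0.42664308, -0.69366319]), 'torque': array([-0.00300728, -0.00217324,  0.03905624]), 'width': 1.0033026089963295}
scene {'K': array([[502.10602878,   0.        , 321.52351666],
       [  0.        , 502.10602878, 214.05662587],
       [  0.        ,   0.        ,   1.        ]]), 'R': array([[-0.77710768,  0.62911429, -0.01785699],
       [ 0.46098061,  0.54964683, -0.69669594],
       [-0.42848633, -0.54963949, -0.71714426]]), 't': array([ 0.48271119, -0.18778379,  2.05274822])} [1.34125781 0.92780575 1.34990818] 0.99617578125
top {'K': array([[413.82706687,   0.        , 316.27472669],
       [  0.        , 413.82706687, 198.5507534 ],
       [  0.        ,   0.        ,   1.        ]]), 'R': array([[ 0.02548102, -0.99928236,  0.02802639],
       [-0.98327567, -0.0301105 , -0.17961715],
       [ 0.18033214, -0.02298084, -0.98333728]]), 't': array([-0.04002852,  0.61120845,  1.24079375])} [0.37825138 0.00691848 1.33102412] 0.996
```

View pics/top1.png

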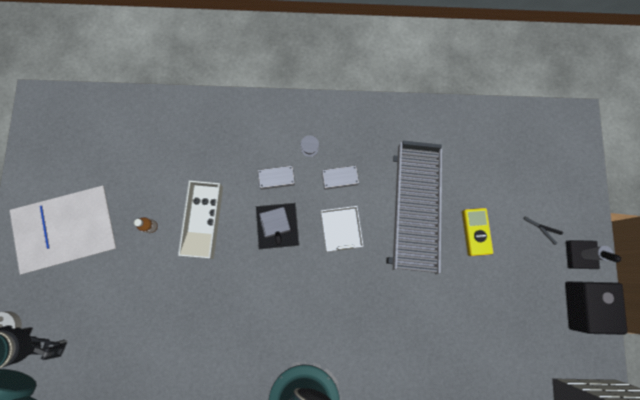

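View pics/scene1.png

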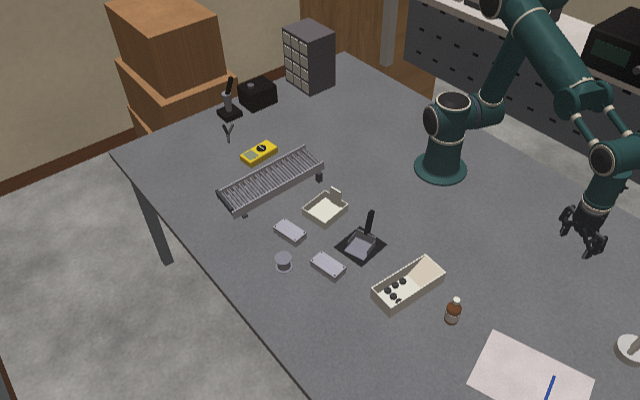

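The top view shows the bin at about (200,220) with roughly 5 cores, the scoop on its mat (277,226), and the tray (342,228). The modules are at (276,177) and (340,177), the track at (420,205) and the reel at (310,145). Next I measure these from depth.

```bash
python3 - <<'E'
from h import *
z=np.load('top1.npz');im=z['im'].astype(int);d=z['d'];P=cloud('top',d)
print('bench',[P[v,u].round(4) for v,u in((300,200),(120,230),(300,450))])
np.set_printoptions(suppress=True,precision=4)
def box(n,sl,m):
    M=np.zeros(m.shape,bool);M[sl]=m[sl]
    p=P[M]; r=cv2.minAreaRect((p[:,:2]*1000).astype(np.float32)); print(n,M.sum(),r,'z med',np.median(p[:,2]).round(4),'max',p[:,2].max().round(4))
Z=P[:,:,2]
S=np.s_
box('bin',S[170:270,165:230],Z>.045)
box('mod1',S[160:195,250:300],(Z>.025)&(Z<.045))
box('mod2',S[160:195,315:365],(Z>.025)&(Z<.045))
box('tray',S[200:260,315:370],(Z>.03)&(Z<.045))
box('traytab',S[200:260,310:370],(Z>.06))
box('mat',S[195:255,245:305],(im.sum(2)<110)&(Z<.012))
box('scoop hi',S[195:255,245:305],Z>.06)
box('pan',S[195:255,245:305],(Z>.015)&(Z<.06))
box('panfloor',S[195:255,245:305],(im[:,:,2]>90)&(Z<.03))
box('track',S[135:280,380:450],Z>.03)
box('bottle',S[210:240,130:160],Z>.02)
box('reel',S[130:160,295:325],Z>.02)
box('meter',S[200:262,455:500],Z>.015)
# cores
m=((im.sum(2)<200)&(Z<.045)).astype(np.uint8); M=np.zeros_like(m);M[180:258,180:222]=m[180:258,180:222]
n,l,st,c=cv2.connectedComponentsWithStats(M)
for i in range(1,n): print(st[i],c[i],P[l==i].mean(0),P[l==i][:,2].max())
b=cv2.resize(z['im'][135:275,170:450,::-1],None,fx=2.8,fy=2.8,interpolation=cv2.INTER_CUBIC);cv2.imwrite('pics/crop1.png',b)
E
```

```text
bench [array([0.2911, 0.3283, 0.0025]), array([ 0.8842,  0.2742, -0.005 ]), array([ 0.3098, -0.4542,  0.002 ])]
bin 571 ((521.0794677734375, 191.63836669921875), (401.51422119140625, 238.47772216796875), 82.99628448486328) z med 0.0536 max 1.331
mod1 651 ((684.5006713867188, 107.74393463134766), (61.73894500732422, 112.51815795898438), 8.952310562133789) z med 0.0341 max 0.0424
mod2 639 ((691.7271728515625, -98.607666015625), (61.317420959472656, 112.98164367675781), 9.40186882019043) z med 0.0343 max 0.0433
tray 169 ((523.8882446289062, -105.9129409790039), (130.0592498779297, 116.67407989501953), 9.006418228149414) z med 0.0378 max 0.0446
traytab 61 ((430.8393859863281, -61.216766357421875), (21.87394142150879, 170.742919921875), 30.361175537109375) z med 0.0808 max 1.331
mat 329 ((530.3775024414062, 101.45453643798828), (130.30738830566406, 117.84986114501953), 7.047679424285889) z med 0.0033 max 0.01
scoop hi 90 ((436.44158935546875, 58.651817321777344), (154.05343627929688, 22.744184494018555), 33.23996353149414) z med 0.1286 max 1.331
pan 77 ((521.595703125, 101.85088348388672)
[... 560 characters left out ...]
7988281, 54.930484771728516), 1.7925862073898315) z med 0.0504 max 1.331
meter 1176 ((492.0552673339844, -281.40142822265625), (150.08126831054688, 601.4935302734375), 7.529787063598633) z med 0.035 max 1.331
[195 199   2   4   6] [195.3333 200.1667] [0.6005 0.3605 0.0265] 0.028270668005155476
[203 200   3   4   8] [203.875 201.25 ] [0.5978 0.3332 0.0268] 0.03352519406038708
[212 200   2   4   6] [212.5 201.5] [0.5983 0.3066 0.0241] 0.027500360245018056
[197 202   1   1   1] [197. 202.] [0.5949 0.3551 0.0255] 0.025548395945008465
[211 211   2   3   5] [211.4 211.8] [0.5643 0.3065 0.0296] 0.03534173048144048
[209 220   2   4   7] [209.5714 221.7143] [0.533  0.3107 0.0266] 0.029341394109771407
```

View pics/crop1.png

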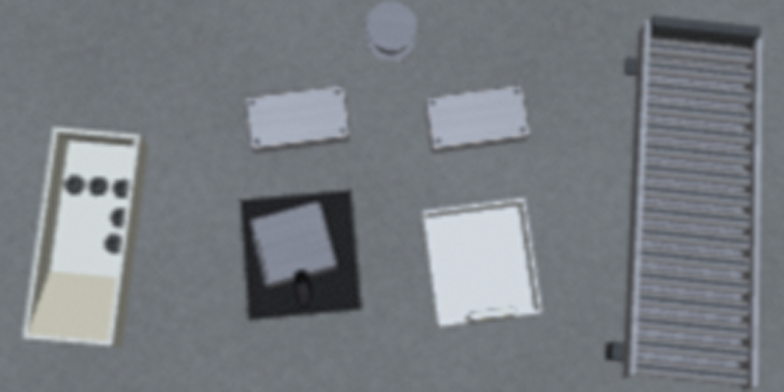

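Five cores are visible: three in a row at the far side and two along the right wall. There are two modules. I refine the measurements with invalid depth removed and both cameras.

```bash
cat >> h.py <<'E'
np.set_printoptions(suppress=True,precision=4)
def get(n,k=1):
    L=[read_camera(n) for _ in range(k)]
    im=np.mean([a[0] for a in L],0); d=np.median([a[1] for a in L],0)
    P=cloud(n,d); P[d<=0]=np.nan
    return im,P
def rect(P,M):
    p=P[M]; p=p[~np.isnan(p[:,0])]
    (c,s,a)=cv2.minAreaRect((p[:,:2]*1000).astype(np.float32))
    if a>45:a-=90;s=s[::-1]
    return len(p),np.round(c,1),np.round(s,1),round(a,1),np.nanmedian(p[:,2]).round(4)
def reg(P,x0,x1,y0,y1,z0,z1):
    X,Y,Z=P[...,0],P[...,1],P[...,2]
    return (X>x0)&(X<x1)&(Y>y0)&(Y<y1)&(Z>z0)&(Z<z1)
R={'bin':(.35,.68,.22,.43,.047,.062),'mod1':(.6,.76,.02,.19,.026,.045),'mod2':(.6,.76,-.18,-.02,.026,.045),
'tray':(.43,.62,-.19,-.02,.032,.045),'tab':(.43,.62,-.19,-.02,.07,.09),'handle':(.35,.62,.02,.18,.11,.14),'pan':(.42,.65,.02,.18,.02,.055),
'track':(.3,.85,-.42,-.2,.03,.1),'bottle':(.4,.62,.43,.56,.02,.13),'reel':(.72,.85,-.07,.07,.04,.06),'meter':(.35,.65,-.55,-.41,.02,.05)}
E
python3 - <<'E'
from h import *
for n in('top','scene'):
    im,P=get(n,4); np.savez(n+'2.npz',im=im,P=P); print(n)
    b=P[reg(P,.3,.9,-.1,.5,-.02,.012)&(im.std(2)<12)&(im.sum(2)>250)]; print('bench z',np.median(b[:,2]),b[:,2].std(), np.linalg.lstsq(np.c_[b[:,:2],np.ones(len(b))],b[:,2],rcond=None)[0])
    for k,r in R.items():
        try: print(k,*rect(P,reg(P,*r)))
        except Exception as e: print(k,'none')
    m=reg(P,.4,.68,.25,.42,.008,.035)&(im.sum(2)<230)
    nn,l,st,c=cv2.connectedComponentsWithStats(m.astype(np.uint8))
    for i in range(1,nn): print('core',st[i],c[i],P[l==i].mean(0))
    m=(im.sum(2)<110)&reg(P,.4,.65,.02,.19,-.01,.012);print('mat',*rect(P,m))
E
```

```text
top
bench z 0.0003690645269685839 0.0019925812449125405 [ 0.001  -0.0013  0.0002]
bin 500 [539.2 336.8] [233.8  97.5] -3.6 0.054
mod1 656 [684.7 107.9] [ 60.4 112.8] 9.3 0.0342
mod2 646 [691.6 -98.4] [ 60.5 112.3] 9.7 0.0346
tray 168 [ 523.9 -105.9] [130.  116.3] 9.0 0.0382
tab 45 [ 463.7 -115.5] [ 7.7 49. ] 8.8 0.0801
handle 55 [477.2  87.4] [29.2 15.6] 17.4 0.128
pan 82 [570.  116.8] [174.5  79.8] 17.8 0.0342
track 5300 [ 602. -341.] [415.4 148.2] -5.0 0.0527
bottle 259 [515.5 496.2] [44.2 35. ] -12.0 0.0733
reel 254 [792.8   3.4] [58.2 54.9] 1.6 0.0507
meter 769 [ 567.7 -507.6] [234.7 107.1] 30.6 0.0351
core [194 199   5   5  17] [196.     200.6471] [0.5991 0.3583 0.0263]
core [203 199   4   5  18] [204.5    201.2222] [0.598  0.3314 0.0262]
core [211 200   3   5  12] [212.25   201.9167] [0.5963 0.3065 0.0276]
core [211 211   2   4   8] [211.5 212.5] [0.5623 0.3065 0.0276]
core [208 220   4   4  12] [209.75   221.3333] [0.5342 0.3101 0.0267]
mat 326 [529.8 101.3] [129.4 117.5] 7.1 0.0032
scene
bench z -0.000587654081827749 0.0022627646228281714 [-0.0002 -0.0004 -0.0001]
bin 473 [53
[... 231 characters left out ...]
handle 49 [478.4  92. ] [26.5 15.7] 13.9 0.1222
pan 182 [570.6 120.3] [174.6  81.7] 17.9 0.0326
track 2902 [ 598.9 -340. ] [417.9 153.2] -6.1 0.0509
bottle 313 [521.6 507.4] [34.9 43.9] 41.4 0.0688
reel 202 [791.4   6. ] [56.9 59.6] 15.9 0.049
meter 360 [ 565.8 -502.4] [236.2 112.3] 32.4 0.0327
core [399 278   7   6  31] [402.1935 280.6452] [0.537  0.314  0.0225]
core [392 282   7   6  29] [394.7241 284.7241] [0.5677 0.3105 0.0235]
core [384 287   7   7  31] [387.129 290.   ] [0.6007 0.3095 0.0228]
core [390 293   7   6  31] [392.9032 295.9355] [0.603  0.3379 0.0234]
core [396 299   5   4  11] [397.5455 300.    ] [0.6039 0.3592 0.0257]
mat 0 [0. 0.] [0. 0.] 0.0 nan
  return np.nanmean(a, axis, out=out, keepdims=keepdims)
```

Request:
{"name": "move_arm", "arguments": {"deltas": [[[0,0,0.03],[0.23,-0.45,0],-1],[[0,0,0.066],[0.463,-0.915,0],-1],[[0,0,0.066],[0.463,-0.915,0],-1]]}}

```text
time: 0.88
tool_pos: [0.2558, 0.5478, 0.2312]
tcp_rot: [0.334, 3.124, -0.002]
wrist_force: [0.6, 0.0, -0.3]
width: 1.002
```

Request:
{"name": "move_arm", "arguments": {"deltas": [[[0,0,0.03],[0.23,-0.45,0],-1],[[0,0,0.066],[0.463,-0.915,0],-1],[[0,0,0.066],[0.463,-0.915,0],-1]]}}

```text
time: 1.25
tool_pos: [0.3019, 0.4575, 0.2316]
tcp_rot: [0.172, 3.136, 0.0]
wrist_force: [0.1, -0.3, 0.5]
width: 0.998
```

Request:
{"name": "move_arm", "arguments": {"deltas": [[[0,0,0.03],[0.23,-0.45,0],-1],[[0,0,0.066],[0.463,-0.915,0],-1],[[0,0,0.066],[0.463,-0.915,0],-1]]}}

```text
time: 1.62
tool_pos: [0.3482, 0.3668, 0.2316]
tcp_rot: [0.01, 3.141, 0.001]
wrist_force: [1.1, 1.2, 0.0]
width: 0.999
```

Request:
{"name": "move_arm", "arguments": {"deltas": [[[0,0,0.03],[0.23,-0.45,0],-1],[[0,0,0.066],[0.463,-0.915,0],-1],[[0,0,0.066],[0.463,-0.915,0],-1]]}}

```text
time: 2.0
tool_pos: [0.3947, 0.2758, 0.2317]
tcp_rot: [-0.152, 3.137, 0.001]
wrist_force: [0.7, -0.0, 0.2]
width: 0.998
```

```bash
python3 - <<'E'
from h import *
for n in('top','scene'):
    z=np.load(n+'2.npz');im,P=z['im'],z['P'];print(n)
    print('pan',*rect(P,reg(P,.44,.605,.03,.18,.022,.04)))
    print('panwalls',*rect(P,reg(P,.44,.605,.03,.18,.015,.055)))
    m=reg(P,.47,.64,.03,.18,.0,.015)&(im.sum(2)>260)&(im[...,2]>im[...,0]+8); print('floor blue',*rect(P,m))
    m=reg(P,.3,.83,-.42,-.25,.035,.11); p=P[m]
    # rails: sort by height above plane
    A=np.c_[p[:,:2],np.ones(len(p))]
    w=np.ones(len(p),bool)
    for _ in range(6):
        co=np.linalg.lstsq(A[w],p[w,2],rcond=None)[0]; r=p[:,2]-A@co; w=(r<.004)&(r>-.006)
    print('plane',co,'slope deg',np.degrees(np.arctan(np.hypot(*co[:2]))),'dir',np.degrees(np.arctan2(-co[1],-co[0])),w.sum())
    hi=p[(r>.006)&(r<.016)]; th=np.radians(-5.3); u=np.array([np.cos(th),np.sin(th)]);v=np.array([-u[1],u[0]])
    s=hi[:,:2]@v; h,e=np.histogram(s,bins=40); 
    L=hi[s>s.mean()];Rr=hi[s<=s.mean()]
    for q in(L,Rr):
        f=np.polyfit(q[:,0],q[:,1],1); print('rail',np.degrees(np.arctan(f[0])),np.polyval(f,.5),q[:,0].min(),q[:,0].max(),len(q))
    t=p[:,:2]@u; print('track along extents',np.percentile(t[w],[0,1,50,99,100]), 'all',t.min(),t.max())
E
```

```text
top
pan 41 [529.9 103.9] [56.7 80. ] 17.4 0.0331
panwalls 79 [521.5 101.7] [72.3 80.7] 16.1 0.0345
floor blue 981 [557.  105.6] [166.2 150.9] 1.8 0.0035
plane [-0.1     0.0063  0.1148] slope deg 5.724338132827926 dir -3.6007544256288617 3264
rail -6.175077282713338 -0.2703108584866567 0.4031551482520968 0.8099867138800038 289
rail -1.690094545856609 -0.40214959672591394 0.3918218989676663 0.7947500294065797 289
track along extents [0.4231 0.4298 0.6042 0.8106 0.8245] all 0.4228961253377206 0.8388069199359048
scene
pan 107 [530.6 107.4] [60. 82.] 17.5 0.0306
panwalls 216 [523.2 105.2] [75.2 82.2] 17.2 0.0307
floor blue 292 [540.  109.2] [75.1 75.4] 16.3 0.0041
plane [-0.0931 -0.0001  0.1061] slope deg 5.317240286897595 dir 0.06952812326353769 1382
rail -3.9213347300727133 -0.27232087654721127 0.4027588888155625 0.8087436215146133 259
rail -5.1520275867671765 -0.3939563879538798 0.3908389561626844 0.80343982224516 222
track along extents [0.4223 0.4315 0.6284 0.8066 0.834 ] all 0.419685172450262 0.8361341631656354
```

Request:
{"name": "move_arm", "arguments": {"deltas": [[[0,0,0.03],[0.23,-0.45,0],-1],[[0,0,0.066],[0.452,-0.919,-0.2],-1],[[0,0,0.066],[0.452,-0.919,-0.3],-1]]}}

```text
time: 2.38
tool_pos: [0.4395, 0.184, 0.2006]
tcp_rot: [0.315, -3.125, -0.001]
wrist_force: [-0.4, 0.7, -0.2]
width: 1.002
```

Request:
{"name": "move_arm", "arguments": {"deltas": [[[0,0,0.03],[0.23,-0.45,0],-1],[[0,0,0.066],[0.452,-0.919,0],-1],[[0,0,0.066],[0.452,-0.919,0],-1],[[0,0,0.066],[0.452,-0.919,0],-1]]}}

```text
time: 2.88
tool_pos: [0.4838, 0.0943, 0.2012]
tcp_rot: [0.482, -3.104, -0.002]
wrist_force: [-0.0, 0.8, -0.0]
width: 0.996
```

```bash
python3 - <<'E'
from h import *
print(status.read_state()['tool_pos'],status.read_state()['tcp_rot'])
snap('scene')
im,d=snap('scene');cv2.imwrite('pics/g1.png',cv2.resize(im[160:320,280:440,::-1],None,fx=3.7,fy=3.7,interpolation=cv2.INTER_CUBIC))
E
```

```text
[0.4838 0.0943 0.2012] [ 0.4818 -3.1041 -0.0023]
```

View pics/g1.png

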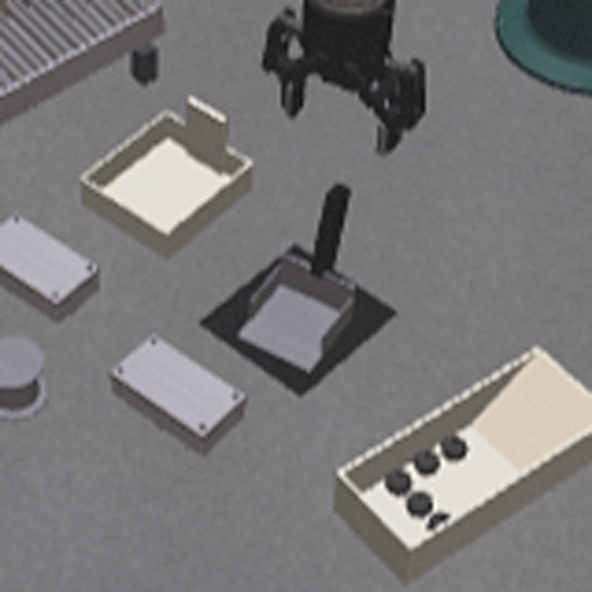

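The open gripper straddles the handle, and the crop again shows 5 cores. I lower and grip.

Request:
{"name": "move_arm", "arguments": {"deltas": [[[0,0,0],[0.01,-0.015,-0.35],-1],[[0,0,0],[0.01,-0.015,-0.7],-1],[[0,0,0],[0.01,-0.015,-0.7],-1]]}}

```text
time: 3.35
tool_pos: [0.4817, 0.0918, 0.1284]
tcp_rot: [0.484, -3.097, -0.001]
wrist_force: [-0.7, -0.1, 0.2]
width: 0.998
```

Request:
{"name": "move_arm", "arguments": {"deltas": [[[0,0,0],[0,0,-0.24],-1],[[0,0,0],[0,0,-0.48],-1],[[0,0,0],[0,0,-0.48],-1],[[0,0,0],[0,0,-0.48],1],[[0,0,0],[0,0,-0.48],1],[[0,0,0],[0,0,-0.48],1],[[0,0,0],[0,0,-0.48],1],[[0,0,0],[0,0,-0.48],1],[[0,0,0],[0,0,-0.48],1],[[0,0,0],[0,0,-0.48],1],[[0,0,0],[0,0,-0.48],1]], "grip_force": 110}}

```text
time: 4.72
tool_pos: [0.4853, 0.0907, 0.0839]
tcp_rot: [-0.482, 3.104, -0.0]
wrist_force: [-1.8, -0.2, 5.3]
width: 0.171
```

Request:
{"name": "move_arm", "arguments": {"deltas": [[[0,0,0],[0,0,0.2],1],[[0,0,0],[0,0,0.5],1],[[0,0,0],[0,0,0.9],1],[[0,0,0],[0,0,0.9],1],[[0,0,0],[0,0,0.9],1]]}}

```text
time: 5.35
tool_pos: [0.484, 0.0906, 0.172]
tcp_rot: [0.482, -3.103, -0.0]
wrist_force: [-0.6, 0.2, -2.2]
width: 0.168
```

```bash
python3 - <<'E'
from h import *
s=status.read_state();print(s)
for n in('scene','top'):
    im,P=get(n,2)
    print(n,'pan',*rect(P,reg(P,.5,.62,.03,.18,.10,.135)))
    m=reg(P,.46,.63,.03,.18,.08,.14);p=P[m]
    print('fl')
    for a,b in((.50,.52),(.52,.54),(.54,.56),(.56,.58),(.58,.6)):
        q=p[(p[:,0]>a)&(p[:,0]<b)&(abs(p[:,1]-.11)<.025)]
        if len(q): print(a,np.percentile(q[:,2],[5,50,95]))
    snap(n,'lift_%s.png'%n)
a=cv2.imread('pics/lift_scene.png')[160:300,280:440];b=cv2.imread('pics/lift_top.png')[160:300,200:360]
cv2.imwrite('pics/lift.png',cv2.resize(np.hstack([a,b]),None,fx=2.5,fy=2.5))
E
```

```text
{'time': 5.35, 'q': array([ 0.1345, -0.0363,  2.0497, -0.    ,  1.13  , -1.7446]), 'joint_vel': array([0.0014, 0.0164, 0.0221, 0.0004, 0.0044, 0.0001]), 'joint_torque': array([ -0.0068, -34.9082, -37.1795,   0.0101,  -0.1563,   0.0001]), 'tool_pos': array([0.484 , 0.0906, 0.172 ]), 'tcp_rot': array([ 0.482 , -3.1025, -0.    ]), 'wrist_force': array([-0.6146,  0.1563, -2.17  ]), 'torque': array([ 0.0453,  0.1095, -0.0197]), 'width': 0.16766401513633084}
scene pan 164 [527.3 105.9] [60.2 82.7] 17.1 0.1145
fl
0.5 [0.0892 0.0969 0.1341]
0.52 [0.0886 0.0915 0.0946]
0.54 [0.0885 0.0919 0.0952]
0.56 [0.0883 0.0918 0.0949]
0.58 [0.0884 0.0922 0.095 ]
top pan 0 [0. 0.] [0. 0.] 0.0 nan
fl
  return np.nanmean(a, axis, out=out, keepdims=keepdims)
```

View pics/lift.png

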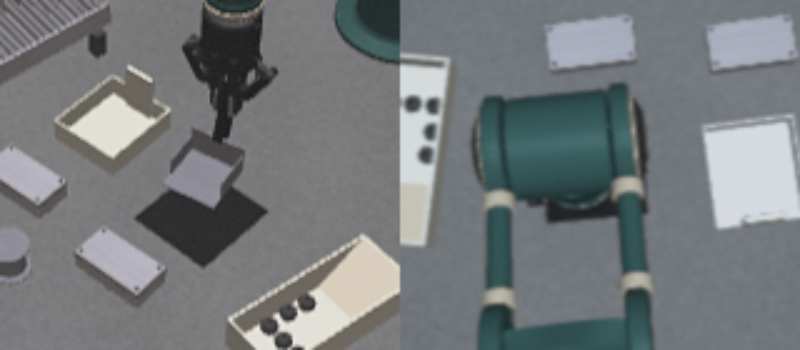

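Request:
{"name": "move_arm", "arguments": {"deltas": [[[0,0,-0.06],[0,0.3,0.2],1],[[0,0,-0.12],[-0.04,0.6,0.4],1],[[0,0,-0.18],[-0.04,0.9,0.48],1],[[0,0,-0.234],[-0.04,0.9,0.48],1]]}}

```text
time: 6.15
tool_pos: [0.4814, 0.1828, 0.2221]
tcp_rot: [0.094, 3.139, 0.002]
wrist_force: [0.7, 0.1, -2.6]
width: 0.168
```

Request:
{"name": "move_arm", "arguments": {"deltas": [[[0,0,0],[-0.04,0.4,0],1],[[0,0,0],[-0.04,0.8,0],1],[[0,0,0],[-0.04,0.8,0],1]]}}

```text
time: 6.52
tool_pos: [0.4766, 0.2629, 0.2207]
tcp_rot: [-0.089, -3.14, -0.001]
wrist_force: [-0.5, -0.4, -1.4]
width: 0.172
```

Request:
{"name": "move_arm", "arguments": {"deltas": [[[0.006,0.085,0],[-0.02,0.4,0],1],[[0.011,0.17,0],[-0.05,0.8,0],1],[[0.016,0.255,0],[-0.05,0.8,0],1],[[0.022,0.344,0],[-0.05,0.8,0],1],[[0.022,0.344,0],[-0.05,0.8,0],1],[[0.022,0.344,0],[-0.05,0.8,0],1],[[0.022,0.344,0],[-0.05,0.8,0],1]]}}

```text
time: 7.4
tool_pos: [0.4717, 0.3408, 0.2224]
tcp_rot: [-0.076, -2.602, -0.026]
wrist_force: [0.0, 0.8, -1.2]
width: 0.169
```

```bash
python3 - <<'E'
from h import *
s=status.read_state();print(s['q'],s['tool_pos'],s['tcp_rot'],s['wrist_force'])
im,P=get('scene',2)
print('bin',*rect(P,reg(P,*R['bin'])))
m=reg(P,.4,.66,.27,.42,.085,.2); pts=P[m]; print(len(pts))
cv2.imwrite('pics/h2.png',cv2.resize(im[180:340,330:490,::-1].astype(np.uint8),None,fx=3.7,fy=3.7,interpolation=cv2.INTER_CUBIC))
E
```

```text
[ 0.4348  0.3996  1.5346  0.2502  1.6869 -1.1092] [0.4717 0.3408 0.2224] [-0.0764 -2.6019 -0.0256] [ 0.025   0.8298 -1.1509]
bin 361 [538.7 340. ] [239.1  99.1] -3.5 0.0527
738
```

View pics/h2.png

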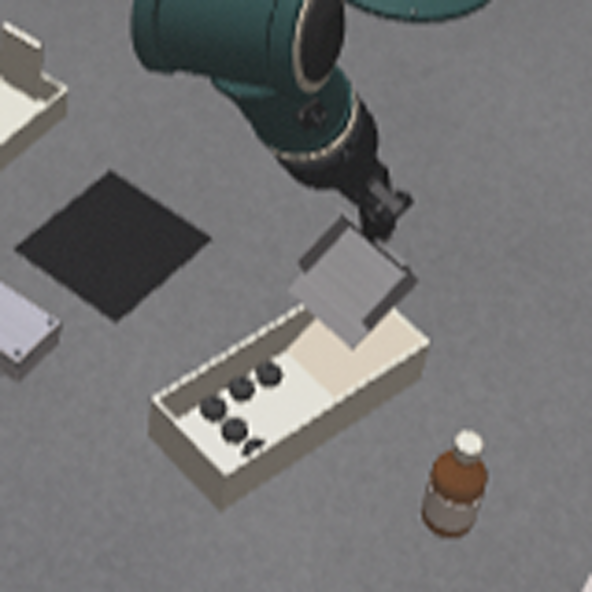

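The scoop is pitched down above the ramp. I measure its lip and lateral edges in the bin frame, then work out the scooping rows.

```bash
cat >> h.py <<'E'
BO=np.array([552.,337.2])/1000; BA=np.radians(-3.6); BU=np.array([np.cos(BA),np.sin(BA)]);BV=np.array([-BU[1],BU[0]])
def tobin(p): 
    q=p[...,:2]-BO; return np.stack([q@BU,q@BV,p[...,2]],-1)
LX,LZ=.099,.0809
def tcp(L,z,p,by):   # bin-frame lip -> world tcp
    p=np.radians(p); x=L-LX*np.cos(p)+LZ*np.sin(p); return np.r_[BO+x*BU+by*BV, z+LX*np.sin(p)+LZ*np.cos(p)]
def rows(sched,start,p0,by):
    for L,z,p in sched:
        d=(tcp(L,z,p,by)-start)/.1; r=(p-p0)/90*np.r_[BV,0]
        print('[%s, %s, 1],'%(np.round(r,3).tolist(),np.round(d,3).tolist()))
E
python3 - <<'E'
from h import *
im,P=get('scene',2)
b=tobin(P); b[...,1]-=.002  # scene y bias vs average
m=reg(b,-.14,.02,-.07,.07,.085,.16)&(im.min(2)>70)&(abs(im[...,2]-im[...,0])<40)
q=b[m]; print(len(q))
for a in np.arange(-.12,.0,.012):
    w=q[(q[:,0]>a)&(q[:,0]<a+.012)]
    if len(w)>3: print(a.round(3),len(w),'y',w[:,1].min(),w[:,1].max(),'z',np.median(w[:,2]))
s=status.read_state()['tool_pos']
bb=b[reg(b,-.14,.12,-.06,.06,.047,.06)]; print('bin y',np.percentile(bb[:,1],[1,99]),np.percentile(bb[:,0],[1,99]))
print('lip pred',s[:2], tobin(s)+np.r_[.0432,0,-.1203])
E
```

```text
583
-0.108 61 y -0.0400592378152201 0.03844290512366807 z 0.14191471051567162
-0.096 95 y -0.04201709017277041 0.03851647071756727 z 0.13625294766377632
-0.084 101 y -0.04124113008300757 0.03792322585338245 z 0.12870554381279734
-0.072 104 y -0.04167359478815281 0.03917397758866088 z 0.12232418043793161
-0.06 124 y -0.041563462073650914 0.04048143183313878 z 0.11503330296776601
-0.048 98 y -0.04158961404393945 0.037838139951905526 z 0.10805015377880631
bin y [-0.0489  0.0486] [-0.1298  0.1049]
lip pred [0.4716 0.3409] [-0.0372 -0.0013  0.1021]
```

```bash
python3 - <<'E'
from h import *
s=status.read_state()['tool_pos']
rows([(-.038,z,31) for z in(.08,.05,.025,.008,.006,.006)],s,31,-.0013)
E
```

```text
[[0.0, 0.0, 0.0], [-0.008, 0.001, -0.22], 1],
[[0.0, 0.0, 0.0], [-0.008, 0.001, -0.52], 1],
[[0.0, 0.0, 0.0], [-0.008, 0.001, -0.77], 1],
[[0.0, 0.0, 0.0], [-0.008, 0.001, -0.94], 1],
[[0.0, 0.0, 0.0], [-0.008, 0.001, -0.96], 1],
[[0.0, 0.0, 0.0], [-0.008, 0.001, -0.96], 1],
```

Request:
{"name": "move_arm", "arguments": {"deltas": [[[0,0,0],[-0.01,0,-0.22],1],[[0,0,0],[-0.01,0,-0.5],1],[[0,0,0],[-0.01,0,-0.75],1],[[0,0,0],[-0.01,0,-0.9],1],[[0,0,0],[-0.01,0,-0.95],1],[[0,0,0],[-0.01,0,-0.95],1],[[0,0,0],[-0.01,0,-0.95],1]]}}

```text
time: 8.48
tool_pos: [0.4717, 0.3411, 0.1273]
tcp_rot: [-0.077, -2.601, -0.026]
wrist_force: [-0.0, 0.2, -1.6]
width: 0.171
```

```bash
python3 - <<'E'
from h import *
s=status.read_state();print(s['wrist_force'],s['tcp_rot']);s=s['tool_pos']
print(tobin(s)+np.r_[.0432,0,-.1203])
S=[(-.034,.0055,30),(-.028,.005,28),(-.022,.005,26),(-.016,.005,23.5),(-.010,.005,21),(-.004,.005,19),(.002,.005,16.5),(.008,.005,14.5),(.014,.005,12),(.020,.005,9),(.026,.005,6.5),(.032,.005,4),(.038,.0048,2.5),(.044,.0048,2.5)]
rows(S,s,31,-.0013)
E
```

```text
[-0.0488  0.1717 -1.6388] [-0.0768 -2.6009 -0.026 ]
[-0.0372 -0.0012  0.007 ]
[[-0.001, -0.011, -0.0], [0.011, -0.002, -0.022], 1],
[[-0.002, -0.033, -0.0], [0.03, -0.003, -0.044], 1],
[[-0.003, -0.055, -0.0], [0.049, -0.004, -0.062], 1],
[[-0.005, -0.083, -0.0], [0.059, -0.005, -0.086], 1],
[[-0.007, -0.111, -0.0], [0.07, -0.006, -0.113], 1],
[[-0.008, -0.133, -0.0], [0.091, -0.007, -0.136], 1],
[[-0.01, -0.161, -0.0], [0.105, -0.008, -0.166], 1],
[[-0.012, -0.183, -0.0], [0.128, -0.009, -0.192], 1],
[[-0.013, -0.211, -0.0], [0.144, -0.01, -0.226], 1],
[[-0.015, -0.244, -0.0], [0.153, -0.011, -0.269], 1],
[[-0.017, -0.272, -0.0], [0.172, -0.012, -0.307], 1],
[[-0.019, -0.299, -0.0], [0.193, -0.014, -0.347], 1],
[[-0.02, -0.316, -0.0], [0.23, -0.016, -0.374], 1],
[[-0.02, -0.316, -0.0], [0.29, -0.02, -0.374], 1],
```

Request:
{"name": "move_arm", "arguments": {"deltas": [[[-0.001,-0.011,0],[0.011,-0.002,-0.022],1],[[-0.002,-0.033,0],[0.03,-0.003,-0.044],1],[[-0.003,-0.055,0],[0.049,-0.004,-0.062],1],[[-0.005,-0.083,0],[0.059,-0.005,-0.086],1],[[-0.007,-0.111,0],[0.07,-0.006,-0.113],1],[[-0.008,-0.133,0],[0.091,-0.007,-0.136],1],[[-0.01,-0.161,0],[0.105,-0.008,-0.166],1],[[-0.012,-0.183,0],[0.128,-0.009,-0.192],1],[[-0.013,-0.211,0],[0.144,-0.01,-0.226],1],[[-0.015,-0.244,0],[0.153,-0.011,-0.269],1],[[-0.017,-0.272,0],[0.172,-0.012,-0.307],1],[[-0.019,-0.299,0],[0.193,-0.014,-0.347],1],[[-0.02,-0.316,0],[0.23,-0.016,-0.374],1],[[-0.02,-0.316,0],[0.29,-0.02,-0.374],1],[[-0.02,-0.316,0],[0.29,-0.02,-0.374],1]]}}

```text
time: 10.35
tool_pos: [0.5011, 0.3388, 0.0891]
tcp_rot: [-0.092, -3.097, -0.004]
wrist_force: [0.4, -0.3, -0.7]
width: 0.167
```

```bash
python3 - <<'E'
from h import *
s=status.read_state();print(s['wrist_force'],s['tcp_rot']);
p=np.radians(2.5);o=np.r_[LX*np.cos(p)-LZ*np.sin(p),0,-LX*np.sin(p)-LZ*np.cos(p)]
print(tobin(s['tool_pos'])+o)
im,d=snap('scene');cv2.imwrite('pics/s3.png',cv2.resize(im[200:320,350:470,::-1],None,fx=4.5,fy=4.5,interpolation=cv2.INTER_CUBIC))
S=[(.050,.0048,2.5),(.056,.0048,2.5),(.062,.0048,2.5),(.068,.0048,2.5),(.074,.0048,2.5),(.08,.0048,2.5),(.085,.0048,2.5),(.09,.0048,2.5),(.094,.0048,2.5),(.097,.0048,2.5),(.097,.0048,2.5)]
rows(S,s['tool_pos'],2.5,-.0013)
E
```

```text
[ 0.3897 -0.2792 -0.6747] [-0.0922 -3.0972 -0.0035]
[ 0.0444 -0.0016  0.0039]
[[0.0, 0.0, 0.0], [0.056, -0.001, 0.009], 1],
[[0.0, 0.0, 0.0], [0.116, -0.004, 0.009], 1],
[[0.0, 0.0, 0.0], [0.175, -0.008, 0.009], 1],
[[0.0, 0.0, 0.0], [0.235, -0.012, 0.009], 1],
[[0.0, 0.0, 0.0], [0.295, -0.016, 0.009], 1],
[[0.0, 0.0, 0.0], [0.355, -0.019, 0.009], 1],
[[0.0, 0.0, 0.0], [0.405, -0.023, 0.009], 1],
[[0.0, 0.0, 0.0], [0.455, -0.026, 0.009], 1],
[[0.0, 0.0, 0.0], [0.495, -0.028, 0.009], 1],
[[0.0, 0.0, 0.0], [0.525, -0.03, 0.009], 1],
[[0.0, 0.0, 0.0], [0.525, -0.03, 0.009], 1],
```

View pics/s3.png

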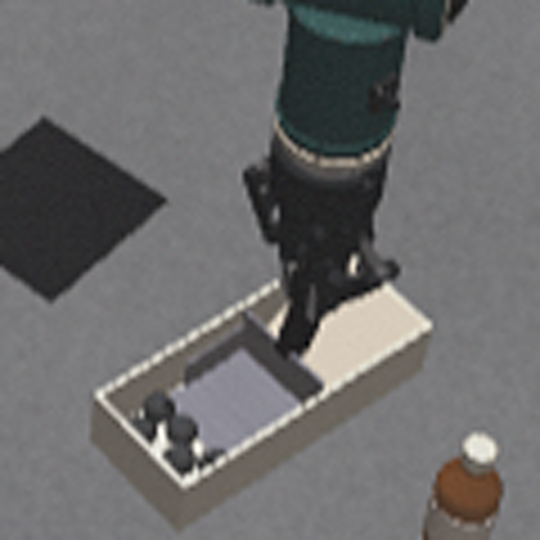

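The pan is flat on the floor and all 5 cores are bunched near the far wall. I continue pushing to the wall.

Request:
{"name": "move_arm", "arguments": {"deltas": [[[0,0,0],[0.056,-0.001,0.003],1],[[0,0,0],[0.116,-0.004,0.003],1],[[0,0,0],[0.175,-0.008,0.003],1],[[0,0,0],[0.235,-0.012,0.003],1],[[0,0,0],[0.295,-0.016,0.003],1],[[0,0,0],[0.355,-0.019,0.003],1],[[0,0,0],[0.405,-0.023,0.003],1],[[0,0,0],[0.455,-0.026,0.003],1],[[0,0,0],[0.485,-0.028,0.003],1],[[0,0,0],[0.515,-0.03,0.003],1],[[0,0,0],[0.515,-0.03,0.003],1]]}}

```text
time: 11.78
tool_pos: [0.552, 0.3357, 0.0891]
tcp_rot: [-0.092, -3.097, -0.003]
wrist_force: [-0.5, 0.6, -0.2]
width: 0.17
```

```bash
python3 - <<'E'
from h import *
s=status.read_state();print(s['wrist_force'],s['tcp_rot']);
p=np.radians(2.5);o=np.r_[LX*np.cos(p)-LZ*np.sin(p),0,-LX*np.sin(p)-LZ*np.cos(p)]
print(tobin(s['tool_pos'])+o)
im,d=snap('scene');cv2.imwrite('pics/s4.png',cv2.resize(im[220:320,360:460,::-1],None,fx=5,fy=5,interpolation=cv2.INTER_CUBIC))
E
```

```text
[-0.4904  0.6438 -0.1617] [-0.0917 -3.097  -0.003 ]
[ 0.0955 -0.0015  0.0039]
```

View pics/s4.png

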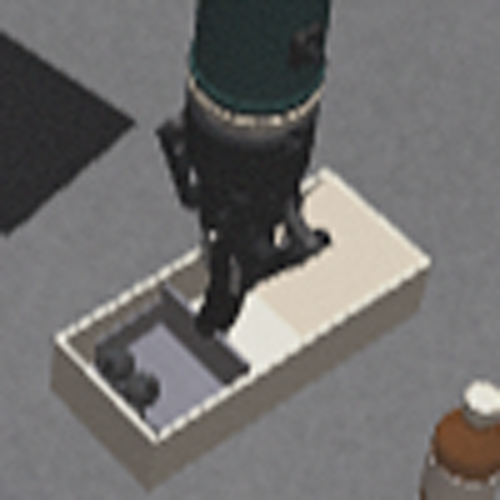

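Two cores are clearly in the pan's front area and the rest are hidden by the bin's end wall. I tilt back along the wall and lift.

```bash
python3 - <<'E'
from h import *
s=status.read_state()['tool_pos']
S=[(.0965,.005+.08*np.sin(np.radians(max(t,0))),-t) for t in(-1,1,3.5,6,9,12,15,18,21,24,26,26)]
rows(S,s,2.5,-.0015)
E
```

```text
[[-0.001, -0.017, -0.0], [-0.011, 0.001, -0.014], 1],
[[-0.002, -0.039, -0.0], [-0.039, 0.003, -0.035], 1],
[[-0.004, -0.067, -0.0], [-0.073, 0.005, -0.045], 1],
[[-0.006, -0.094, -0.0], [-0.104, 0.007, -0.056], 1],
[[-0.008, -0.128, -0.0], [-0.139, 0.009, -0.071], 1],
[[-0.01, -0.161, -0.0], [-0.172, 0.011, -0.089], 1],
[[-0.012, -0.194, -0.0], [-0.201, 0.013, -0.108], 1],
[[-0.014, -0.227, -0.0], [-0.226, 0.015, -0.13], 1],
[[-0.016, -0.261, -0.0], [-0.249, 0.016, -0.153], 1],
[[-0.018, -0.294, -0.0], [-0.268, 0.017, -0.179], 1],
[[-0.02, -0.316, -0.0], [-0.279, 0.018, -0.197], 1],
[[-0.02, -0.316, -0.0], [-0.279, 0.018, -0.197], 1],
```

Request:
{"name": "move_arm", "arguments": {"deltas": [[[-0.001,-0.017,0],[-0.011,0.001,-0.01],1],[[-0.002,-0.039,0],[-0.039,0.003,-0.03],1],[[-0.004,-0.067,0],[-0.073,0.005,-0.04],1],[[-0.006,-0.094,0],[-0.104,0.007,-0.05],1],[[-0.008,-0.128,0],[-0.139,0.009,-0.065],1],[[-0.01,-0.161,0],[-0.172,0.011,-0.083],1],[[-0.012,-0.194,0],[-0.201,0.013,-0.1],1],[[-0.014,-0.227,0],[-0.226,0.015,-0.12],1],[[-0.016,-0.261,0],[-0.249,0.016,-0.14],1],[[-0.018,-0.294,0],[-0.268,0.017,-0.165],1],[[-0.02,-0.316,0],[-0.279,0.018,-0.18],1],[[-0.02,-0.316,0],[-0.282,0.018,-0.18],1]]}}

```text
time: 13.32
tool_pos: [0.5216, 0.3371, 0.07]
tcp_rot: [0.077, 2.689, -0.021]
wrist_force: [0.6, -0.0, -2.1]
width: 0.166
```

Request:
{"name": "move_arm", "arguments": {"deltas": [[[0,0,0],[-0.02,0,0.1],1],[[0,0,0],[-0.03,0,0.25],1],[[0,0,0],[-0.04,0,0.45],1],[[0,0,0],[-0.04,0,0.65],1],[[0,0,0],[-0.04,0,0.85],1],[[0,0,0],[-0.04,0,1.0],1],[[0,0,0],[-0.04,0,1.0],1]]}}

```text
time: 14.2
tool_pos: [0.5203, 0.3384, 0.1737]
tcp_rot: [0.08, 2.684, -0.017]
wrist_force: [0.9, 0.3, -2.2]
width: 0.172
```

```bash
python3 - <<'E'
from h import *
s=status.read_state();print(s['q'],s['tool_pos'],s['tcp_rot'],s['wrist_force'])
im,d=snap('scene');im2,d2=snap('top')
a=cv2.resize(im[200:310,360:470,::-1],(400,400),interpolation=cv2.INTER_CUBIC);b=cv2.resize(im2[170:280,150:260,::-1],(400,400),interpolation=cv2.INTER_CUBIC)
cv2.imwrite('pics/s5.png',np.hstack([a,b]))
E
```

```text
[ 0.7077  0.0225  2.0588 -0.4519  0.7728 -0.5225] [0.5203 0.3384 0.1737] [ 0.0801  2.6844 -0.0168] [ 0.9463  0.2953 -2.2172]
```

View pics/s5.png

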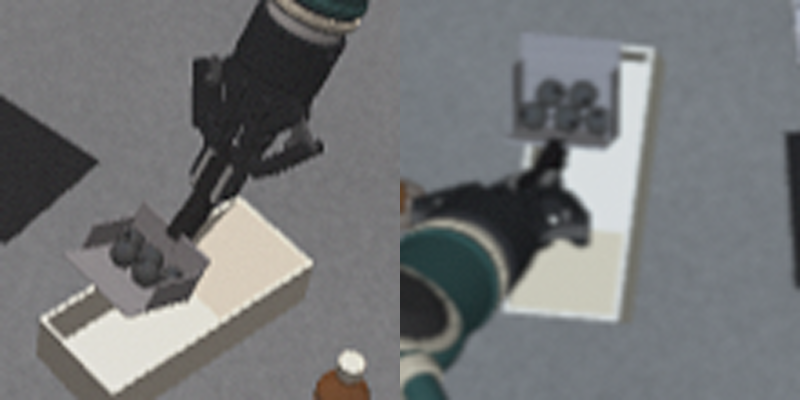

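All 5 cores are in the scoop and the bin looks empty. I confirm the tray pose, then carry the scoop over with its lip slightly up.

Request:
{"name": "move_arm", "arguments": {"deltas": [[[0.003,0.045,0],[0,0,0.06],1],[[0.006,0.089,0],[0,-0.02,0.12],1],[[0.009,0.134,0],[0,-0.06,0.18],1],[[0.011,0.178,0],[0,-0.12,0.24],1]]}}

```text
time: 14.8
tool_pos: [0.5185, 0.325, 0.1938]
tcp_rot: [0.087, 2.972, -0.011]
wrist_force: [0.5, -0.3, -3.0]
width: 0.171
```

Request:
{"name": "move_arm", "arguments": {"deltas": [[[0,0,0.006],[-0.03,-0.15,0],1],[[0,0,0.012],[-0.07,-0.38,0],1],[[0,0,0.02],[-0.12,-0.62,0],1],[[0,0,0.027],[-0.18,-0.88,0],1]]}}

```text
time: 15.3
tool_pos: [0.4995, 0.2357, 0.1933]
tcp_rot: [0.023, 2.97, -0.006]
wrist_force: [1.0, -1.3, -3.4]
width: 0.169
```

Request:
{"name": "move_arm", "arguments": {"deltas": [[[0,0,0.007],[-0.045,-0.23,0],1],[[0,0,0.014],[-0.09,-0.45,0],1],[[0,0,0.021],[-0.14,-0.68,0],1],[[0,0,0.028],[-0.185,-0.92,0],1]]}}

```text
time: 15.8
tool_pos: [0.4807, 0.1439, 0.1933]
tcp_rot: [-0.042, 2.97, -0.001]
wrist_force: [-0.2, 0.1, -2.1]
width: 0.171
```

Request:
{"name": "move_arm", "arguments": {"deltas": [[[0,0,0.007],[-0.045,-0.23,0],1],[[0,0,0.014],[-0.09,-0.45,0],1],[[0,0,0.021],[-0.14,-0.68,0],1],[[0,0,0.028],[-0.185,-0.92,0],1]]}}

```text
time: 16.3
tool_pos: [0.4621, 0.0523, 0.1933]
tcp_rot: [-0.108, 2.968, 0.006]
wrist_force: [0.2, -0.1, -3.9]
width: 0.169
```

```bash
python3 - <<'E'
from h import *
for n in('top','scene'):
    im,P=get(n,2); print(n)
    for k in('tray','tab','mod1','mod2'):
        try: print(k,*rect(P,reg(P,*R[k])))
        except Exception: print(k,'none')
    b=tobin(P); m=reg(b,-.06,.1,-.044,.044,-.01,.04)&(im.sum(2)<230); print('dark px in bin',m.sum(), b[m][:5])
s=status.read_state();print(s['q'],s['tool_pos'],s['tcp_rot'],s['wrist_force'])
E
```

```text
top
tray 156 [ 523.9 -105.9] [130.2 116.4] 9.1 0.0384
tab 45 [ 463.6 -115.6] [ 7.8 48.8] 9.1 0.0795
mod1 645 [684.9 107.8] [ 60.7 112.8] 9.4 0.0343
mod2 643 [691.5 -98.7] [ 61.4 113. ] 9.6 0.0343
dark px in bin 0 []
scene
tray 148 [ 524.2 -102.7] [133.1 120.4] 9.4 0.0364
tab 36 [458.6 -88.7] [32.3 99.2] 15.0 0.0771
mod1 507 [685.  110.7] [ 62.4 114.5] 9.3 0.033
mod2 423 [691.7 -94.3] [ 63.5 115.1] 9.6 0.0331
dark px in bin 0 []
[ 0.0604 -0.2338  2.1884  0.0006  1.0149 -1.5806] [0.463  0.0531 0.194 ] [-0.1039  2.9677  0.0072] [ 0.4134 -0.0564 -2.9604]
```

Request:
{"name": "move_arm", "arguments": {"deltas": [[[0,0,0.006],[-0.03,-0.15,0.01],1],[[0,0,0.012],[-0.07,-0.38,0.02],1],[[0,0,0.02],[-0.12,-0.62,0.03],1],[[0,0,0.028],[-0.18,-0.86,0.04],1]]}}

```text
time: 17.0
tool_pos: [0.4459, -0.0323, 0.1987]
tcp_rot: [-0.174, 2.964, 0.013]
wrist_force: [0.1, -0.6, -1.7]
width: 0.173
```

Request:
{"name": "move_arm", "arguments": {"deltas": [[[0,0,0.007],[-0.05,-0.25,0],1],[[0,0,0.014],[-0.1,-0.5,0],1],[[0,0,0.021],[-0.14,-0.72,0],1],[[0,0,0.028],[-0.17,-0.86,0],1],[[0,0,0.028],[-0.17,-0.86,0],1],[[0,0,0.028],[-0.17,-0.86,0],1]]}}

```text
time: 17.75
tool_pos: [0.4292, -0.1177, 0.1988]
tcp_rot: [-0.237, 2.96, 0.02]
wrist_force: [-0.2, -0.2, -3.2]
width: 0.174
```

```bash
python3 - <<'E'
from h import *
s=status.read_state();print(s['q'],s['tool_pos'],s['tcp_rot'],s['wrist_force'])
from scipy.spatial.transform import Rotation as Ro
M=Ro.from_rotvec(s['tcp_rot']).as_matrix();print(M)
v=M[:,1]*np.sign(M[1,1]);print('yaw',np.degrees(np.arctan2(-v[0],v[1])),'tilt z',v[2])
TU=np.array([np.cos(np.radians(9)),np.sin(np.radians(9))]);TV=np.array([-TU[1],TU[0]]);TO=np.array([.5237,-.1042])
def T(L,z,p):
    p=np.radians(p);x=L-LX*np.cos(p)+LZ*np.sin(p);return np.r_[TO+x*TU,z+LX*np.sin(p)+LZ*np.cos(p)]
print('pred lip target tcp',T(.015,.135,-10))
for L,z,p in[(.015,.125,-6),(.015,.115,-2),(.015,.105,2),(.015,.095,5),(.015,.088,7),(.015,.083,8.5),(.015,.079,10),(.015,.075,11.5),(.015,.072,13),(.015,.069,14.5),(.015,.066,16),(.015,.063,18),(.015,.060,20),(.015,.056,23),(.015,.053,26),(.015,.05,29),(.015,.047,32),(.015,.045,35),(.015,.045,35),(.015,.045,35)]:
    print('[%s, %s, 1],'%(np.round((p+10)/90*np.r_[TV,0],3).tolist(),np.round((T(L,z,p)-s['tool_pos'])/.1,3).tolist()))
E
```

```text
[-0.3943 -0.2724  2.2085  0.1035  1.0603 -2.1687] [ 0.4292 -0.1177  0.1988] [-0.2366  2.9598  0.02  ] [-0.2402 -0.1998 -3.189 ]
[[-0.9726 -0.1588  0.1698]
 [-0.1565  0.9873  0.027 ]
 [-0.172  -0.0003 -0.9851]]
yaw 9.139619419500859 tilt z -0.0003318745102707764
pred lip target tcp [ 0.4283 -0.1193  0.1975]
[[-0.007, 0.044, 0.0], [0.037, -0.009, -0.037], 1],
[[-0.014, 0.088, 0.0], [0.088, -0.001, -0.064], 1],
[[-0.021, 0.132, 0.0], [0.143, 0.008, -0.095], 1],
[[-0.026, 0.165, 0.0], [0.188, 0.015, -0.146], 1],
[[-0.03, 0.187, 0.0], [0.22, 0.02, -0.185], 1],
[[-0.032, 0.203, 0.0], [0.244, 0.024, -0.212], 1],
[[-0.035, 0.219, 0.0], [0.268, 0.028, -0.23], 1],
[[-0.037, 0.236, 0.0], [0.294, 0.032, -0.248], 1],
[[-0.04, 0.252, 0.0], [0.32, 0.036, -0.257], 1],
[[-0.043, 0.269, 0.0], [0.346, 0.04, -0.267], 1],
[[-0.045, 0.285, 0.0], [0.373, 0.044, -0.278], 1],
[[-0.049, 0.307, 0.0], [0.41, 0.05, -0.283], 1],
[[-0.052, 0.329, 0.0], [0.447, 0.056, -0.29], 1],
[[-0.057, 0.362, 0.0], [0.505, 0.065, -0.297], 1],
[[-0.063, 0.395, 0.0], [0.564, 0.074, -0.297], 1],
[[-0.068, 0.428, 0.0], [0.625, 0.084, -0.301], 1],
[[-0.073, 0.461, 0.0], [0.687, 0.094, -0.308], 1],
[[-0.078, 0.494, 0.0], [0.75, 0.104, -0.308], 1],
[[-0.078, 0.494, 0.0], [0.75, 0.104, -0.308], 1],
[[-0.078, 0.494, 0.0], [0.75, 0.104, -0.308], 1],
```

Request:
{"name": "move_arm", "arguments": {"deltas": [[[-0.007,0.044,0],[0.037,-0.009,-0.037],1],[[-0.014,0.088,0],[0.088,-0.001,-0.064],1],[[-0.021,0.132,0],[0.143,0.008,-0.095],1],[[-0.026,0.165,0],[0.188,0.015,-0.146],1],[[-0.03,0.187,0],[0.22,0.02,-0.185],1],[[-0.032,0.203,0],[0.244,0.024,-0.212],1],[[-0.035,0.219,0],[0.268,0.028,-0.23],1],[[-0.037,0.236,0],[0.294,0.032,-0.248],1],[[-0.04,0.252,0],[0.32,0.036,-0.257],1],[[-0.043,0.269,0],[0.346,0.04,-0.267],1],[[-0.045,0.285,0],[0.373,0.044,-0.278],1],[[-0.049,0.307,0],[0.41,0.05,-0.283],1],[[-0.052,0.329,0],[0.447,0.056,-0.29],1],[[-0.057,0.362,0],[0.505,0.065,-0.297],1],[[-0.063,0.395,0],[0.564,0.074,-0.297],1],[[-0.068,0.428,0],[0.625,0.084,-0.301],1],[[-0.073,0.461,0],[0.687,0.094,-0.308],1],[[-0.078,0.494,0],[0.75,0.104,-0.308],1],[[-0.078,0.494,0],[0.75,0.104,-0.308],1],[[-0.078,0.494,0],[0.75,0.104,-0.308],1]]}}

```text
time: 20.25
tool_pos: [0.5042, -0.108, 0.1682]
tcp_rot: [0.202, -2.522, 0.062]
wrist_force: [0.8, 0.3, -2.3]
width: 0.172
```

```bash
python3 - <<'E'
from h import *
s=status.read_state();print(s['q'],s['tool_pos'],s['tcp_rot'],s['wrist_force'])
im,d=snap('scene');im2,d2=snap('top')
a=cv2.resize(im[150:260,260:370,::-1],(400,400),interpolation=cv2.INTER_CUBIC);b=cv2.resize(im2[170:280,290:400,::-1],(400,400),interpolation=cv2.INTER_CUBIC)
cv2.imwrite('pics/p6.png',np.hstack([a,b]))
E
```

```text
[-0.1442  0.4151  1.6456 -0.1724  1.6704 -1.8395] [ 0.5042 -0.108   0.1682] [ 0.2016 -2.5221  0.0619] [ 0.8026  0.2817 -2.3413]
```

View pics/p6.png

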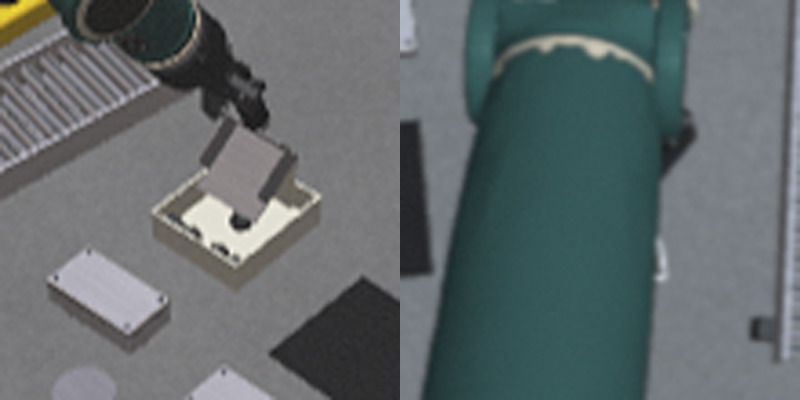

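The scoop is empty and the cores are in the tray. I lift the scoop and level it while returning to the mat.

Request:
{"name": "move_arm", "arguments": {"deltas": [[[0,0,0],[0,0,0.3],1],[[0,0,0],[0,0,0.7],1],[[0.015,-0.1,0],[0,0.05,0.9],1],[[0.03,-0.2,0],[0,0.15,0.9],1],[[0.046,-0.3,0],[0,0.3,0.9],1],[[0.062,-0.4,0],[0,0.5,0.9],1],[[0.078,-0.494,0],[0,0.7,0.9],1],[[0.078,-0.494,0],[0,0.8,0.9],1]]}}

```text
time: 21.35
tool_pos: [0.5004, -0.0277, 0.2578]
tcp_rot: [-0.235, 2.962, 0.019]
wrist_force: [0.1, -0.5, -2.9]
width: 0.173
```

Request:
{"name": "move_arm", "arguments": {"deltas": [[[-0.014,-0.09,0],[-0.1,0.3,-0.2],1],[[-0.017,-0.111,0],[-0.15,0.6,-0.5],1],[[-0.017,-0.111,0],[-0.18,0.8,-0.6],1],[[-0.017,-0.111,0],[-0.18,0.9,-0.6],1],[[-0.017,-0.111,0],[-0.18,0.9,-0.6],1]]}}

```text
time: 21.98
tool_pos: [0.4876, 0.0625, 0.1996]
tcp_rot: [-0.231, 2.787, -0.039]
wrist_force: [0.3, -0.5, -0.6]
width: 0.169
```

```bash
python3 - <<'E'
from h import *
from scipy.spatial.transform import Rotation as Ro
s=status.read_state();print(s['tool_pos'],s['tcp_rot'],s['wrist_force'])
M=Ro.from_rotvec(s['tcp_rot']).as_matrix();v=M[:,1]*np.sign(M[1,1]);print('yaw',np.degrees(np.arctan2(-v[0],v[1])),'tool z',M[:,2])
for n in('scene','top'):
    im,P=get(n,2)
    m=(im.sum(2)<130)&reg(P,.43,.64,.0,.2,-.01,.012);print('mat',*rect(P,m))
    for k in('tray','mod1','mod2'): print(k,*rect(P,reg(P,*R[k])))
    m=reg(P,.45,.6,-.18,-.03,.008,.034)&(im.sum(2)<230);nn,l,st,c=cv2.connectedComponentsWithStats(m.astype(np.uint8))
    for i in range(1,nn): print('core',st[i][4],P[l==i].mean(0))
im,d=snap('scene');cv2.imwrite('pics/m7.png',cv2.resize(im[150:280,260:400,::-1],None,fx=4,fy=4,interpolation=cv2.INTER_CUBIC))
E
```

```text
[0.4876 0.0625 0.1996] [-0.2311  2.7871 -0.0394] [ 0.331  -0.4949 -0.6026]
yaw 8.936456971720025 tool z [ 0.3389  0.0007 -0.9408]
mat 65 [530.2 102. ] [136.8 125.9] 6.1 0.0019
tray 139 [ 524.6 -103.2] [134.7 120.2] 9.0 0.036
mod1 504 [684.8 111.1] [ 62.6 114. ] 9.1 0.0331
mod2 426 [691.9 -95.3] [ 64.3 118. ] 10.7 0.0329
core 3 [ 0.5746 -0.1366  0.0245]
core 20 [ 0.523  -0.0948  0.0217]
core 2 [ 0.5691 -0.1107  0.0226]
core 3 [ 0.5629 -0.0744  0.0217]
mat 478 [544.  102.7] [104.5 120.7] 7.7 0.0034
tray 163 [ 524.3 -106. ] [130.5 116.4] 9.0 0.038
mod1 651 [684.4 107.8] [ 61.3 112.8] 9.2 0.0342
mod2 643 [691.4 -98.3] [ 60.6 112.4] 9.3 0.0344
core 22 [ 0.579  -0.1392  0.0251]
core 38 [ 0.5683 -0.0673  0.0247]
core 15 [ 0.575  -0.1137  0.0257]
core 16 [ 0.5203 -0.0995  0.0261]
```

View pics/m7.png

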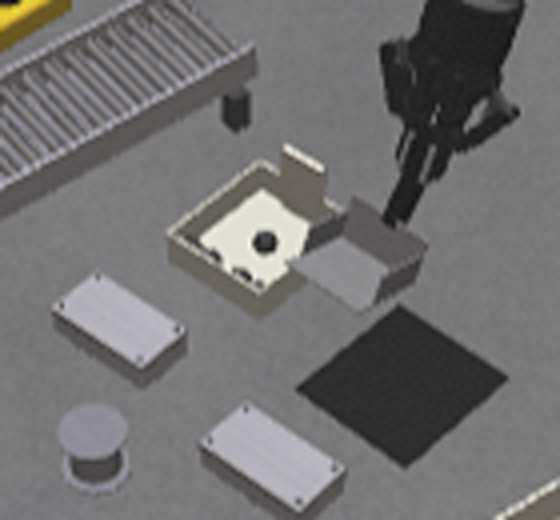

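The cores sit inside the tray (four blobs, one double-sized, so five). I over-rotated the scoop by about 20° lip-up, so I level it now, centre it over the mat and set it down.

Request:
{"name": "move_arm", "arguments": {"deltas": [[[-0.017,0.11,0],[-0.05,0.15,0],1],[[-0.034,0.217,0],[-0.1,0.3,0],1],[[-0.034,0.217,0],[-0.1,0.3,-0.2],1],[[-0.034,0.217,0],[-0.1,0.3,-0.5],1],[[-0.034,0.217,0],[-0.1,0.3,-0.8],1],[[-0.034,0.217,0],[-0.1,0.3,-0.9],1],[[-0.034,0.217,0],[-0.1,0.3,-0.9],1]]}}

```text
time: 23.1
tool_pos: [0.4762, 0.0916, 0.1082]
tcp_rot: [0.27, -3.128, 0.081]
wrist_force: [0.1, 0.1, -2.2]
width: 0.167
```

```bash
python3 - <<'E'
from h import *
from scipy.spatial.transform import Rotation as Ro
s=status.read_state();print(s['tool_pos'],s['wrist_force'])
M=Ro.from_rotvec(s['tcp_rot']).as_matrix();v=M[:,1]*np.sign(M[1,1]);print('yaw',np.degrees(np.arctan2(-v[0],v[1])),'tool z',M[:,2])
im,P=get('scene',2)
m=reg(P,.49,.6,.04,.17,.015,.06);p=P[m]
for a in np.arange(.49,.59,.02):
    q=p[(p[:,0]>a)&(p[:,0]<a+.02)&(abs(p[:,1]-.104)<.025)]
    if len(q): print(a,np.percentile(q[:,2],[5,50,95]))
E
```

```text
[0.4762 0.0916 0.1082] [ 0.0592  0.0579 -2.2219]
yaw 9.880388141290455 tool z [ 0.0038 -0.0517 -0.9987]
0.49 [0.0261 0.0346 0.0562]
0.51 [0.0251 0.0282 0.0308]
0.53 [0.025  0.028  0.0329]
0.55 [0.0248 0.0285 0.0325]
0.5700000000000001 [0.0272 0.03   0.0339]
```

Request:
{"name": "move_arm", "arguments": {"deltas": [[[0.033,0.003,0],[0.01,0.01,0],1],[[0.033,0.003,0],[0.01,0.01,-0.1],1],[[0.033,0.003,0],[0.01,0.01,-0.19],1],[[0.033,0.003,0],[0.01,0.01,-0.23],1],[[0.033,0.003,0],[0.01,0.01,-0.23],1],[[0.033,0.003,0],[0.01,0.01,-0.23],1]]}}

```text
time: 23.95
tool_pos: [0.4773, 0.0931, 0.0854]
tcp_rot: [-0.272, 3.13, 0.0]
wrist_force: [-0.5, 0.0, -1.6]
width: 0.17
```

```bash
python3 - <<'E'
from h import *
from scipy.spatial.transform import Rotation as Ro
s=status.read_state();print(s['tool_pos'],s['wrist_force'])
M=Ro.from_rotvec(s['tcp_rot']).as_matrix();v=M[:,1]*np.sign(M[1,1]);print('yaw',np.degrees(np.arctan2(-v[0],v[1])),'tool z',M[:,2])
E
```

```text
[0.4773 0.0931 0.0854] [-0.5063  0.0362 -1.6088]
yaw 9.921433191261388 tool z [-0.      0.0002 -1.    ]
```

Request:
{"name": "move_arm", "arguments": {"deltas": [[[0,0,0],[0,0,-0.012],1],[[0,0,0],[0,0,-0.014],1],[[0,0,0],[0,0,-0.014],0.3],[[0,0,0],[0,0,-0.014],-0.3],[[0,0,0],[0,0,-0.014],-1],[[0,0,0],[0,0,-0.014],-1],[[0,0,0],[0,0,-0.014],-1],[[0,0,0],[0,0,-0.014],-1],[[0,0,0],[0,0,0.2],-1],[[0,0,0],[0,0,0.6],-1],[[0,0,0],[0,0,0.9],-1],[[0,0,0],[0,0,0.9],-1]]}}

```text
time: 25.45
tool_pos: [0.4796, 0.0933, 0.1784]
tcp_rot: [-0.271, 3.124, 0.001]
wrist_force: [0.1, 0.5, 0.2]
width: 0.999
```

```bash
python3 - <<'E'
from h import *
s=status.read_state();print(s['tool_pos'],s['width'])
im,P=get('scene',2)
print('pan',*rect(P,reg(P,.49,.605,.03,.18,.022,.04)))
m=reg(P,.49,.6,.04,.17,-.01,.06);p=P[m]
for a in np.arange(.49,.59,.02):
    q=p[(p[:,0]>a)&(p[:,0]<a+.02)&(abs(p[:,1]-.104)<.025)]
    if len(q): print(a,np.percentile(q[:,2],[5,50,95]))
print('handle',*rect(P,reg(P,*R['handle'])))
im,d=snap('scene');cv2.imwrite('pics/m8.png',cv2.resize(im[150:280,260:400,::-1],None,fx=4,fy=4,interpolation=cv2.INTER_CUBIC))
E
```

```text
[0.4796 0.0933 0.1784] 0.9989999949594612
pan 106 [522.8 101.7] [59.3 83. ] 10.6 0.0298
0.49 [0.0018 0.0216 0.0518]
0.51 [0.0005 0.0046 0.0073]
0.53 [-0.0003  0.0034  0.0087]
0.55 [0.0003 0.0038 0.0078]
0.5700000000000001 [-0.0018  0.0023  0.0061]
handle 57 [418.8  81.3] [132.9  49.9] 29.1 0.1231
```

View pics/m8.png

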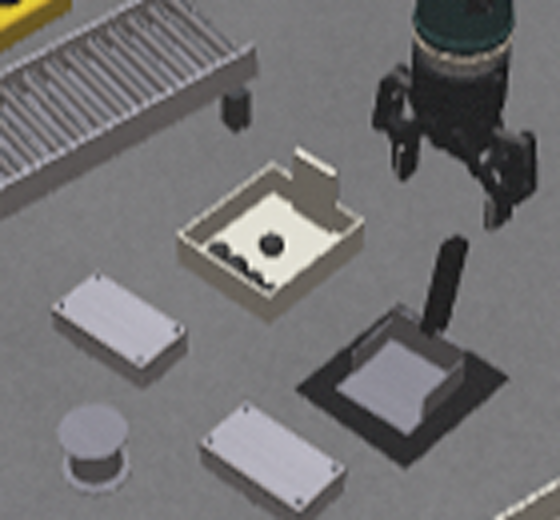

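The scoop stands level on its mat. The tray was knocked aside (its centre moved in the crop), with the cores still in it, so I re-measure it.

```bash
python3 - <<'E'
from h import *
W=dict(R); W['tray']=(.40,.64,-.21,.0,.032,.045);W['tab']=(.40,.64,-.21,.0,.07,.09)
for n in('top','scene'):
    im,P=get(n,3); np.savez(n+'3.npz',im=im,P=P); print(n)
    for k in('tray','tab','mod1','mod2'):
        try: print(k,*rect(P,reg(P,*W[k])))
        except Exception as e: print(k,'none')
    m=reg(P,.45,.6,-.2,-.01,.008,.034)&(im.sum(2)<230);nn,l,st,c=cv2.connectedComponentsWithStats(m.astype(np.uint8))
    for i in range(1,nn): print('core',st[i][4],P[l==i].mean(0))
    # track: rail points near the upper surface vs expected plane
    X,Y,Z=P[...,0],P[...,1],P[...,2]
    top=.075+.012-(X-.405)*np.tan(np.radians(6))
    m=(X>.42)&(X<.78)&(Y<-.25)&(Y>-.43)&(abs(Z-top)<.005)
    p=P[m];
    for _ in range(2):
        g=np.polyfit(p[:,0],p[:,1],1); a=np.arctan(g[0])
        u=np.array([np.cos(a),np.sin(a)]);v=np.array([-u[1],u[0]]);s=p[:,:2]@v;md=(s.min()+s.max())/2
    L,Rr=p[s>md],p[s<=md]
    for q in(L,Rr):
        xs=np.arange(.43,.78,.03); e=[(x,np.median(q[(q[:,0]>=x)&(q[:,0]<x+.03),1])) for x in xs]; e=np.array(e);e=e[~np.isnan(e[:,1])]
        f=np.polyfit(e[:,0]+.015,e[:,1],1); print('rail n',len(q),'ang',np.degrees(np.arctan(f[0])),'y@.45',np.polyval(f,.45),'y@.6',np.polyval(f,.6))
    m=(X>.3)&(X<.6)&(Y<-.28)&(Y>-.36)&(Z>.04); print('upper x end',np.sort(P[m][:,0])[:6], 'z at .45', np.percentile(Z[(abs(X-.45)<.01)&(abs(Y+.32)<.03)],[50,90]))
E
```

```text
top
tray 157 [519.4 -96.4] [130. 116.] 7.8 0.0381
tab 47 [ 458.8 -104.1] [ 7.9 48.6] 7.8 0.0803
mod1 654 [685.1 107.9] [ 61.4 112.7] 8.9 0.0342
mod2 644 [691.6 -98.6] [ 61.1 112.7] 10.0 0.0344
core 17 [ 0.559  -0.0461  0.0255]
core 19 [ 0.5619 -0.0692  0.0261]
core 17 [ 0.5604 -0.0927  0.0252]
core 15 [ 0.5623 -0.1163  0.025 ]
core 15 [ 0.5172 -0.0938  0.0255]
rail n 217 ang -4.404389318103131 y@.45 -0.2669202755554075 y@.6 -0.27847370583953696
rail n 221 ang -4.285639602027558 y@.45 -0.39846457796244406 y@.6 -0.40970532734585313
upper x end [0.3969 0.3991 0.3992 0.3993 0.3994 0.3994] z at .45 [0.0662 0.0703]
scene
tray 162 [517.7 -93.3] [134.6 122.1] 7.5 0.036
tab 37 [ 459.3 -100.9] [11.1 50.9] 7.0 0.0775
mod1 511 [684.9 110.8] [ 63.2 114. ] 9.6 0.033
mod2 424 [692.6 -95. ] [ 62.7 116.6] 10.0 0.0332
core 22 [ 0.5195 -0.0896  0.0213]
core 33 [ 0.5604 -0.0906  0.0236]
rail n 145 ang -4.370261312399239 y@.45 -0.26372555741363246 y@.6 -0.27518911484781766
rail n 106 ang -4.50996351949169 y@.45 -0.3943205069024342 y@.6 -0.4061520092845296
upper x end [0.3975 0.3978 0.4007 0.4015 0.4017 0.4032] z at .45 [0.0643 0.0685]
```

All 5 cores are confirmed in the tray. The track's yaw is -4.4°. I move above the tray tab.

Request:
{"name": "move_arm", "arguments": {"deltas": [[[0,0,-0.1],[-0.02,-0.15,0],-1],[[0,0,-0.2],[-0.04,-0.35,0],-1],[[0,0,-0.3],[-0.06,-0.55,0],-1],[[0,0,-0.4],[-0.08,-0.75,0],-1],[[0,0,-0.5],[-0.104,-0.982,0],-1],[[0,0,-0.5],[-0.104,-0.982,0],-1]]}}

```text
time: 26.65
tool_pos: [0.4666, -0.0062, 0.1751]
tcp_rot: [-0.949, -2.994, 0.0]
wrist_force: [0.9, 0.3, 0.3]
width: 1.005
```

Request:
{"name": "move_arm", "arguments": {"deltas": [[[0,0,-0.1],[-0.02,-0.15,0],-1],[[0,0,-0.2],[-0.04,-0.35,0],-1],[[0,0,-0.3],[-0.06,-0.55,0],-1],[[0,0,-0.4],[-0.08,-0.75,0],-1],[[0,0,-0.52],[-0.104,-0.982,0],-1],[[0,0,-0.52],[-0.104,-0.982,0],-1],[[0,0,-0.52],[-0.104,-0.982,0],-1],[[0,0,-0.52],[-0.104,-0.982,0],-1]]}}

```text
time: 27.65
tool_pos: [0.4565, -0.1026, 0.1753]
tcp_rot: [-2.056, -2.376, -0.001]
wrist_force: [0.2, -0.6, 0.5]
width: 0.997
```

```bash
cat >> h.py <<'E'
from scipy.spatial.transform import Rotation as Ro
def st():
    s=status.read_state();M=Ro.from_rotvec(s['tcp_rot']).as_matrix();j=M[:,1]
    print('t',s['time'],'pos',s['tool_pos'],'jaw ang',np.degrees(np.arctan2(j[1],j[0])).round(2),'toolz',M[:,2],'F',s['wrist_force'],'w',round(s['width'],3),'q',s['q'])
E
python3 - <<'E'
from h import *
st()
im,P=get('scene',2)
for k,r in(('tray',(.40,.64,-.21,.0,.032,.045)),('tab',(.40,.64,-.21,.0,.07,.09))): print(k,*rect(P,reg(P,*r)))
E
```

```text
t 27.65 pos [ 0.4565 -0.1026  0.1753] jaw ang 8.26 toolz [ 0.0001  0.0005 -1.    ] F [ 0.2054 -0.6187  0.5142] w 0.997 q [-0.2747 -0.0903  2.0939  0.0005  1.138  -0.4191]
tray 168 [518.9 -92.8] [135.6 119.6] 7.7 0.0353
tab 37 [ 458.3 -102.5] [13.5 50.3] 7.4 0.0766
```

Request:
{"name": "move_arm", "arguments": {"deltas": [[[0,0,0],[0.02,-0.005,-0.3],-1],[[0,0,0],[0.02,-0.005,-0.7],-1],[[0,0,0],[0.02,-0.005,-0.9],-1],[[0,0,0],[0.02,-0.005,-0.9],-1]]}}

```text
time: 28.25
tool_pos: [0.4567, -0.1031, 0.0836]
tcp_rot: [-2.055, -2.371, 0.003]
wrist_force: [0.3, 0.2, 0.4]
width: 0.998
```

Request:
{"name": "move_arm", "arguments": {"deltas": [[[0,0,0],[0,0,-0.2],-1],[[0,0,0],[0,0,-0.4],-1],[[0,0,0],[0,0,-0.41],-1],[[0,0,0],[0,0,-0.41],0],[[0,0,0],[0,0,-0.41],0.5],[[0,0,0],[0,0,-0.41],0.8],[[0,0,0],[0,0,-0.41],1],[[0,0,0],[0,0,-0.41],1],[[0,0,0],[0,0,-0.41],1],[[0,0,0],[0,0,-0.41],1]], "grip_force": 80}}

```text
time: 29.5
tool_pos: [0.4587, -0.1041, 0.0448]
tcp_rot: [2.058, 2.372, 0.0]
wrist_force: [-2.1, -0.1, 5.1]
width: 0.083
```

```bash
python3 - <<'E'
from h import *
st()
E
```

```text
t 29.5 pos [ 0.4587 -0.1041  0.0448] jaw ang 8.11 toolz [ 0.0006 -0.0002 -1.    ] F [-2.1498 -0.1008  5.1199] w 0.083 q [-0.2762  0.0793  2.2003 -0.      0.8613 -0.4177]
```

The tab is pinched (8 mm). I lift, turn square to the track and carry the tray above its upper end.

Request:
{"name": "move_arm", "arguments": {"deltas": [[[0,0,0],[0,0,0.08],1],[[0,0,0],[0,0,0.25],1],[[0,0,0],[0,-0.05,0.5],1],[[0,0,0],[0,-0.15,0.75],1],[[0,0,-0.01],[-0.02,-0.3,0.95],1]]}}

```text
time: 30.12
tool_pos: [0.4568, -0.1341, 0.1413]
tcp_rot: [2.076, 2.356, 0.001]
wrist_force: [-0.0, -1.0, -2.8]
width: 0.082
```

Request:
{"name": "move_arm", "arguments": {"deltas": [[[0,0,-0.02],[-0.04,-0.2,0.15],1],[[0,0,-0.04],[-0.08,-0.4,0.3],1],[[0,0,-0.06],[-0.12,-0.6,0.38],1],[[0,0,-0.08],[-0.16,-0.8,0.38],1],[[0,0,-0.1],[-0.2,-0.97,0.38],1]]}}

```text
time: 30.75
tool_pos: [0.4362, -0.2316, 0.1781]
tcp_rot: [2.257, 2.184, 0.001]
wrist_force: [0.1, 0.0, -2.7]
width: 0.085
```

Request:
{"name": "move_arm", "arguments": {"deltas": [[[-0.0,0.01,-0.01],[-0.04,-0.2,0],1],[[0.002,0.02,-0.02],[-0.08,-0.4,0],1],[[0.003,0.035,-0.029],[-0.13,-0.6,0],1],[[0.004,0.05,-0.029],[-0.17,-0.8,0],1],[[0.005,0.066,-0.029],[-0.2,-0.95,0],1],[[0.005,0.066,-0.029],[-0.2,-0.985,0],1],[[0.005,0.066,-0.029],[-0.2,-0.985,0],1],[[0.005,0.066,-0.029],[-0.2,-0.985,0],1]]}}

```text
time: 31.75
tool_pos: [0.4164, -0.3288, 0.1773]
tcp_rot: [-2.246, -2.081, 0.105]
wrist_force: [0.3, 0.3, -3.8]
width: 0.084
```

```bash
python3 - <<'E'
from h import *
st()
for n in('scene','top'):
    im,P=get(n,2); X,Y,Z=P[...,0],P[...,1],P[...,2]
    m=reg(P,.40,.56,-.42,-.25,.145,.19)&(im.min(2)>110); print(n,'tray hi',*rect(P,m))
    m=reg(P,.40,.56,-.42,-.25,.115,.19)&(im.min(2)>90); print('tray all',*rect(P,m))
    for a in (.43,.48,.53):
        q=P[m&(abs(X-a)<.012)]
        if len(q): print(a,'y',q[:,1].min(),q[:,1].max(),'ztop',np.percentile(q[:,2],95))
im,d=snap('scene');cv2.imwrite('pics/t9.png',cv2.resize(im[110:230,200:340,::-1],None,fx=4,fy=4,interpolation=cv2.INTER_CUBIC))
E
```

```text
t 31.75 pos [ 0.4164 -0.3288  0.1773] jaw ang -4.37 toolz [-0.1031  0.0106 -0.9946] F [ 0.2588  0.3374 -3.804 ] w 0.084 q [-0.6783  0.0924  1.9106 -0.06    1.2263 -0.5792]
scene tray hi 84 [ 478.1 -329.7] [130.3 124.5] -4.0 0.1605
tray all 615 [ 475.2 -329.7] [136.  125.6] -4.0 0.1342
0.43 y -0.3873914519248347 -0.2641289368198265 ztop 0.16910583712596766
0.48 y -0.3900024755229832 -0.266903043816184 ztop 0.1625606590723123
0.53 y -0.39580971972161444 -0.27239403953331665 ztop 0.1574955219723479
top tray hi 227 [ 477.5 -333.1] [132.5 116.5] -4.5 0.1585
tray all 1121 [ 477.1 -333. ] [133.4 116.9] -4.4 0.1329
0.43 y -0.3432550561339217 -0.2703757163499608 ztop 0.1725207388966825
0.48 y -0.3572383684208437 -0.2745151327172516 ztop 0.16073854987514585
0.53 y -0.3961710808962119 -0.2779886937062837 ztop 0.1596915875110258
```

View pics/t9.png

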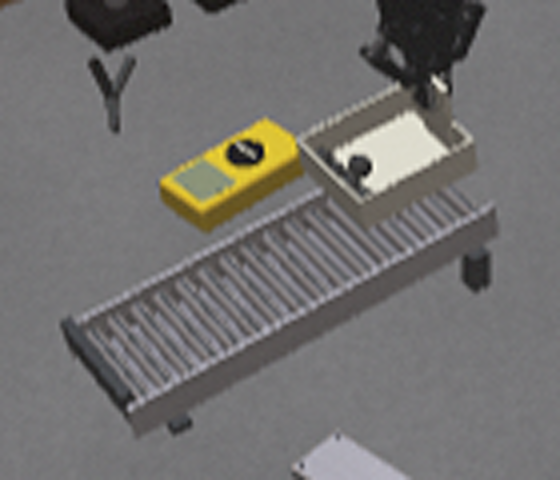

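Request:
{"name": "move_arm", "arguments": {"deltas": [[[0,0,0],[0,-0.016,-0.15],1],[[0,0,0],[0,-0.016,-0.35],1],[[0,0,0],[0,-0.016,-0.48],1],[[0,0,0],[0,-0.016,-0.53],1],[[0,0,0],[0,-0.016,-0.56],1],[[0,0,0],[0,-0.016,-0.56],1]]}}

```text
time: 32.75
tool_pos: [0.4167, -0.3312, 0.1215]
tcp_rot: [-2.247, -2.081, 0.105]
wrist_force: [0.0, 0.4, -3.0]
width: 0.085
```

```bash
python3 - <<'E'
from h import *
st()
for n in('scene','top'):
    im,P=get(n,2)
    m=reg(P,.40,.56,-.42,-.25,.095,.13)&(im.min(2)>110); print(n,'tray',*rect(P,m))
E
```

```text
t 32.75 pos [ 0.4167 -0.3312  0.1215] jaw ang -4.4 toolz [-0.1027  0.0099 -0.9947] F [ 0.0478  0.3839 -2.9982] w 0.085 q [-0.6813  0.1495  1.9579 -0.0633  1.1212 -0.5743]
scene tray 76 [ 476.9 -335.3] [131.5 125.5] -4.7 0.1045
top tray 176 [ 478.6 -332. ] [131.7 110.1] -4.4 0.1044
```

Request:
{"name": "move_arm", "arguments": {"deltas": [[[0,0,0],[0,0,-0.015],1],[[0,0,0],[0,0,-0.03],1],[[0,0,0],[0,0,-0.03],1]]}}

```text
time: 33.33
tool_pos: [0.4163, -0.3309, 0.1182]
tcp_rot: [-2.247, -2.08, 0.105]
wrist_force: [0.1, -0.0, -2.6]
width: 0.082
```

Request:
{"name": "move_arm", "arguments": {"deltas": [[[0,0,0],[0,0,-0.008],1],[[0,0,0],[0,0,-0.008],1]]}}

```text
time: 33.58
tool_pos: [0.4167, -0.3311, 0.1177]
tcp_rot: [-2.247, -2.081, 0.105]
wrist_force: [1.2, -0.6, -1.8]
width: 0.081
```

```bash
python3 - <<'E'
from h import *
st()
E
```

```text
t 33.575 pos [ 0.4167 -0.3311  0.1177] jaw ang -4.4 toolz [-0.1026  0.01   -0.9947] F [ 1.1613 -0.5809 -1.8082] w 0.081 q [-0.6812  0.1536  1.9611 -0.0634  1.114  -0.5738]
```

Request:
{"name": "move_arm", "arguments": {"deltas": [[[0,0,0],[0,0,-0.008],1],[[0,0,0],[0,0,-0.008],1],[[0,0,0],[0,0,-0.008],-1],[[0,0,0],[0.005,0,0],-1],[[0,0,0],[0.02,0,0.1],-1],[[0,0,0],[0.03,0,0.4],-1],[[0,0,0],[0,0,0.8],-1],[[0,0,0],[0,0,1.0],-1],[[0,0,0],[0,0,1.0],-1]]}}

```text
time: 34.7
tool_pos: [0.4176, -0.332, 0.2197]
tcp_rot: [-2.25, -2.083, 0.105]
wrist_force: [0.1, 0.4, 0.3]
width: 1.0
```

```bash
python3 - <<'E'
from h import *
st()
im,d=snap('scene');cv2.imwrite('pics/t10.png',cv2.resize(im[100:300,180:400,::-1],None,fx=3,fy=3,interpolation=cv2.INTER_CUBIC))
E
```

```text
t 34.7 pos [ 0.4176 -0.332   0.2197] jaw ang -4.42 toolz [-0.0995  0.0073 -0.995 ] F [0.1044 0.386  0.2909] w 1.0 q [-0.6812  0.061   1.8631 -0.0591  1.3001 -0.586 ]
```

View pics/t10.png

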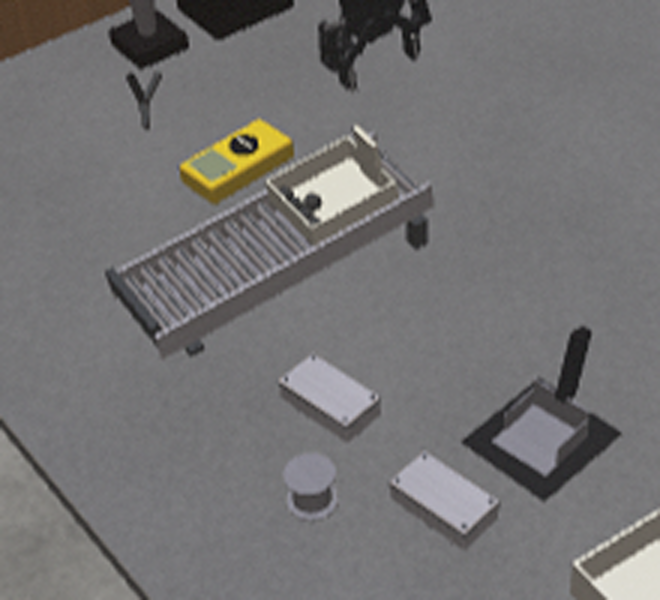

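The tray sits square on the track and is rolling. I go towards module2 meanwhile.

Request:
{"name": "move_arm", "arguments": {"deltas": [[[-0.002,-0.022,0],[0.2,0.16,0],-1],[[-0.004,-0.044,0],[0.45,0.38,0],-1],[[-0.005,-0.066,0],[0.7,0.6,0],-1],[[-0.005,-0.066,0],[0.92,0.78,0],-1]]}}

```text
time: 35.25
tool_pos: [0.5086, -0.2506, 0.2156]
tcp_rot: [-2.302, -2.132, -0.004]
wrist_force: [-0.5, 0.1, 0.2]
width: 1.0
```

Request:
{"name": "move_arm", "arguments": {"deltas": [[[0,0,0.02],[0.23,0.2,0],-1],[[0,0,0.04],[0.46,0.4,0],-1],[[0,0,0.06],[0.7,0.6,0],-1],[[0,0,0.079],[0.91,0.78,0],-1]]}}

```text
time: 35.75
tool_pos: [0.5998, -0.1725, 0.2153]
tcp_rot: [-2.163, -2.272, -0.003]
wrist_force: [0.1, -0.7, 0.4]
width: 1.001
```

Request:
{"name": "move_arm", "arguments": {"deltas": [[[0,0,0.02],[0.23,0.2,0],-1],[[0,0,0.04],[0.46,0.4,0],-1],[[0,0,0.06],[0.7,0.6,0],-1],[[0,0,0.079],[0.9,0.78,0],-1],[[0,0,0.079],[0.9,0.78,0],-1],[[0,0,0.079],[0.9,0.78,0],-1]]}}

```text
time: 36.5
tool_pos: [0.6885, -0.0964, 0.2159]
tcp_rot: [-2.02, -2.401, -0.001]
wrist_force: [-0.8, -0.3, -0.8]
width: 1.005
```

```bash
python3 - <<'E'
from h import *
st()
for n in('top','scene'):
    im,P=get(n,2); print(n)
    for k in('mod1','mod2'):
        try: print(k,*rect(P,reg(P,*R[k])))
        except Exception: print(k,'none')
    m=reg(P,.4,.9,-.45,-.25,.085,.14); print('hi on track',*rect(P,m)); 
    X=P[...,0]; m=reg(P,.4,.9,-.45,-.25,.03,.14)&(im.min(2)>150); print('white',*rect(P,m))
E
```

```text
t 36.5 pos [ 0.6885 -0.0964  0.2159] jaw ang 9.84 toolz [-0.0027  0.0029 -1.    ] F [-0.8167 -0.2967 -0.7596] w 1.005 q [-0.1761  0.3128  1.5705  0.0025  1.2615 -0.3486]
top
mod1 648 [685.2 107.8] [ 61.8 112.5] 9.3 0.0341
mod2 53 [ 714.6 -110.6] [16.2 77.3] -7.0 0.0341
hi on track 355 [ 524.1 -333.7] [246.9 136.4] -2.0 0.0934
white 1318 [ 596.7 -344.8] [392.3 136.8] -4.4 0.0617
scene
mod1 501 [685.  111.5] [ 62.6 114. ] 9.0 0.0329
mod2 421 [691.3 -95.3] [ 62.6 114.9] 8.9 0.0328
hi on track 55 [ 525.2 -331.4] [252.6 135.2] -4.1 0.0879
white 134 [ 602.1 -344.7] [396.7 139.3] -4.3 0.058
```

Request:
{"name": "move_arm", "arguments": {"deltas": [[[0,0,0],[0.03,-0.012,-0.4],-1],[[0,0,0],[0.03,-0.012,-0.95],-1],[[0,0,0],[0.03,-0.012,-0.95],-1]]}}

```text
time: 37.08
tool_pos: [0.6875, -0.098, 0.1167]
tcp_rot: [-2.017, -2.393, 0.006]
wrist_force: [-0.8, 0.2, -0.0]
width: 1.003
```

Request:
{"name": "move_arm", "arguments": {"deltas": [[[0,0,0],[0,0,-0.35],-1],[[0,0,0],[0,0,-0.7],-1],[[0,0,0],[0,0,-0.9],-1],[[0,0,0],[0,0,-0.9],-1]]}}

```text
time: 37.58
tool_pos: [0.6919, -0.0984, 0.0322]
tcp_rot: [-2.021, -2.401, -0.001]
wrist_force: [0.7, -0.1, -0.3]
width: 1.0
```

Request:
{"name": "move_arm", "arguments": {"deltas": [[[0,0,0],[0,0,-0.13],-1],[[0,0,0],[0,0,-0.22],-1],[[0,0,0],[0,0,-0.22],-1],[[0,0,0],[0,0,-0.22],0],[[0,0,0],[0,0,-0.22],0.5],[[0,0,0],[0,0,-0.22],0.5],[[0,0,0],[0,0,-0.22],1],[[0,0,0],[0,0,-0.22],1],[[0,0,0],[0,0,-0.22],1]], "grip_force": 60}}

```text
time: 38.7
tool_pos: [0.6931, -0.0984, 0.0114]
tcp_rot: [-2.023, -2.403, -0.004]
wrist_force: [0.9, 0.2, 5.2]
width: 0.688
```

```bash
python3 - <<'E'
from h import *
st()
im,P=get('scene',2)
m=reg(P,.35,.9,-.45,-.22,.03,.2)&(im.min(2)>150);p=P[m];print(np.percentile(p[:,0],[1,5,50,95,99]))
cv2.imwrite('pics/t11.png',cv2.resize(im[120:260,200:340,::-1].astype(np.uint8),None,fx=3.5,fy=3.5,interpolation=cv2.INTER_CUBIC))
im,P=get('top',2)
X=P[...,0];h=P[...,2]-(.075-(X-.3985)*np.tan(np.radians(6)))
m=reg(P,.38,.85,-.45,-.25,.02,.2)&(h>.02)&(h<.1); print('above rails',*rect(P,m), np.percentile(P[m][:,0],[0,2,98,100]))
m2=m&(h>.065);print('tab',*rect(P,m2))
E
```

```text
t 38.7 pos [ 0.6931 -0.0984  0.0114] jaw ang 9.82 toolz [ 0.0012  0.0021 -1.    ] F [0.8986 0.2299 5.2262] w 0.688 q [-0.1777  0.5041  1.7106  0.0029  0.9261 -0.3509]
[0.4262 0.4808 0.6486 0.7348 0.7823]
above rails 834 [ 708.1 -353.6] [201.3 124.3] -3.8 0.0715 [0.6053 0.6076 0.807  0.8127]
tab 61 [ 617.7 -345.3] [ 8.1 48.6] -4.6 0.131
```

```bash
cat >> h.py <<'E'
def onTrack():
    im,P=get('top',1)
    X=P[...,0];h=P[...,2]-(.075-(X-.3985)*np.tan(np.radians(6)))
    b=reg(P,.38,.85,-.45,-.25,.02,.2)
    print('t',status.read_state()['time'],'tab',*rect(P,b&(h>.065)&(h<.1)))
    m=b&(h>.032)&(h<.046);print('tray rim',*rect(P,m)); p=P[m]
    print('bar x',np.percentile(P[b&(h>.018)&(h<.031)&(X>.76)][:,0],[1,50,99]))
    return im,P,h,b
E
python3 - <<'E'
from h import *
onTrack();onTrack()
E
```

```text
t 38.95 tab 66 [ 620.4 -345. ] [10.  47.2] -5.4 0.1311
tray rim 234 [ 704.9 -352.7] [187.  116.8] -4.6 0.0825
bar x [0.7905 0.7997 0.8109]
t 39.0 tab 68 [ 622.  -346.6] [10.  49.9] -4.2 0.1306
tray rim 236 [ 706.9 -353. ] [187. 118.] -5.1 0.0825
bar x [0.7902 0.7996 0.8111]
```

Request:
{"name": "move_arm", "arguments": {"deltas": [[[0,0,0],[0,0,0.2],1],[[0,0,0],[0,0,0.5],1],[[0,0,0],[0,0,0.8],1],[[0,0,0],[0,0,1.0],1],[[0,0,0],[0,0,1.0],1]]}}

```text
time: 39.62
tool_pos: [0.6938, -0.0985, 0.1129]
tcp_rot: [2.022, 2.402, 0.006]
wrist_force: [-0.3, 0.1, -2.7]
width: 0.686
```

```bash
python3 - <<'E'
from h import *
st();onTrack()
E
```

```text
t 39.625 pos [ 0.6938 -0.0985  0.1129] jaw ang 9.82 toolz [ 0.0038  0.0017 -1.    ] F [-0.2677  0.0943 -2.6851] w 0.686 q [-0.1777  0.3969  1.6552  0.0026  1.086  -0.3504]
t 39.675 tab 67 [ 650.4 -348.5] [10.2 49.5] -2.3 0.1268
tray rim 234 [ 722.5 -354.4] [163.  118.3] -4.6 0.0794
bar x [0.7603 0.7963 0.8101]
```

The tray is still rolling slowly (about 40 mm/s) towards the stop. I carry module2 to the upper end.

Request:
{"name": "move_arm", "arguments": {"deltas": [[[0,0,-0.01],[-0.1,-0.1,0.2],1],[[0,0,-0.02],[-0.3,-0.3,0.4],1],[[0,0,-0.035],[-0.55,-0.53,0.55],1],[[0,0,-0.05],[-0.815,-0.782,0.55],1]]}}

```text
time: 40.17
tool_pos: [0.6104, -0.1778, 0.1674]
tcp_rot: [2.117, 2.321, 0.004]
wrist_force: [-0.6, -0.3, -3.1]
width: 0.687
```

Request:
{"name": "move_arm", "arguments": {"deltas": [[[0,0,-0.015],[-0.2,-0.2,0],1],[[0,0,-0.03],[-0.4,-0.4,0],1],[[0,0,-0.045],[-0.6,-0.6,0],1],[[0,0,-0.06],[-0.815,-0.782,0],1]]}}

```text
time: 40.67
tool_pos: [0.5275, -0.2556, 0.1654]
tcp_rot: [-2.223, -2.216, -0.002]
wrist_force: [0.9, -0.6, -3.0]
width: 0.69
```

Request:
{"name": "move_arm", "arguments": {"deltas": [[[0,0.01,-0.015],[-0.2,-0.2,0],1],[[0.001,0.02,-0.03],[-0.4,-0.4,0],1],[[0.003,0.04,-0.04],[-0.6,-0.6,0],1],[[0.005,0.066,-0.048],[-0.815,-0.782,-0.1],1],[[0.005,0.066,-0.048],[-0.815,-0.782,-0.3],1],[[0.005,0.066,-0.048],[-0.815,-0.782,-0.3],1],[[0.005,0.066,-0.048],[-0.815,-0.782,-0.3],1]]}}

```text
time: 41.55
tool_pos: [0.4479, -0.3322, 0.135]
tcp_rot: [-2.244, -2.079, 0.101]
wrist_force: [-0.1, -0.6, -3.0]
width: 0.69
```

```bash
python3 - <<'E'
from h import *
st();im,P,h,b=onTrack()
m=reg(P,.38,.53,-.45,-.24,.125,.17);print('mod',*rect(P,m))
im,P=get('scene',1);m=reg(P,.38,.53,-.45,-.24,.12,.17)&(im.min(2)>80);print('mod sc',*rect(P,m))
E
```

```text
t 41.55 pos [ 0.4479 -0.3322  0.135 ] jaw ang -4.36 toolz [-0.1034  0.0149 -0.9945] F [-0.0897 -0.5642 -3.0019] w 0.69 q [-0.6512  0.1847  1.8893 -0.0554  1.1597 -0.5503]
t 41.6 tab 512 [ 550.7 -336.7] [258.8 113. ] -2.8 0.1571
tray rim 244 [ 733.3 -353.4] [134.9 121.2] -2.8 0.0775
bar x [0.761  0.7852 0.8104]
mod 463 [ 457.9 -332.1] [ 73.2 113. ] -2.6 0.1574
mod sc 301 [ 449.7 -321.5] [ 66.2 112.1] -8.2 0.1562
```

The tray is at the stop and module2 is centred over the track. I lower it.

Request:
{"name": "move_arm", "arguments": {"deltas": [[[0,0,0],[0.01,-0.005,-0.2],1],[[0,0,0],[0.01,-0.005,-0.4],1],[[0,0,0],[0.01,-0.005,-0.49],1],[[0,0,0],[0.01,-0.005,-0.515],1],[[0,0,0],[0.01,-0.005,-0.515],1]]}}

```text
time: 42.28
tool_pos: [0.449, -0.3334, 0.084]
tcp_rot: [-2.245, -2.079, 0.101]
wrist_force: [0.2, 0.1, -3.4]
width: 0.685
```

Request:
{"name": "move_arm", "arguments": {"deltas": [[[0,0,0],[0,0,-0.015],1],[[0,0,0],[0,0,-0.02],1],[[0,0,0],[0,0,-0.02],1]]}}

```text
time: 42.65
tool_pos: [0.4491, -0.3335, 0.0824]
tcp_rot: [-2.246, -2.079, 0.101]
wrist_force: [-0.2, -0.1, -3.1]
width: 0.684
```

```bash
python3 - <<'E'
from h import *
st()
E
```

```text
t 42.65 pos [ 0.4491 -0.3335  0.0824] jaw ang -4.39 toolz [-0.1021  0.0137 -0.9947] F [-0.1896 -0.121  -3.1238] w 0.684 q [-0.6515  0.2439  1.9259 -0.0584  1.0623 -0.5438]
```

Request:
{"name": "move_arm", "arguments": {"deltas": [[[0,0,0],[0,0,-0.01],1],[[0,0,0],[0,0,-0.016],1],[[0,0,0],[0,0,-0.016],1],[[0,0,0],[0,0,-0.016],-1],[[0,0,0],[0,0,-0.01],-1],[[0,0,0],[0.01,0,0.2],-1],[[0,0,0],[0.01,0,0.6],-1],[[0,0,0],[0,0,1.0],-1],[[0,0,0],[0,0,1.0],-1]]}}

```text
time: 43.78
tool_pos: [0.4515, -0.3354, 0.1869]
tcp_rot: [-2.252, -2.085, 0.099]
wrist_force: [-0.3, -1.1, 0.3]
width: 1.006
```

```bash
python3 - <<'E'
from h import *
st();im,P,h,b=onTrack()
print('mod',*rect(P,b&(h>.028)&(h<.04)&(P[...,0]<.62)))
im,P,h,b=onTrack()
print('mod',*rect(P,b&(h>.028)&(h<.04)&(P[...,0]<.62)))
for n in('top','scene'):
    im,P=get(n,1);print('mod1',*rect(P,reg(P,*R['mod1'])))
E
```

```text
t 43.775 pos [ 0.4515 -0.3354  0.1869] jaw ang -4.41 toolz [-0.0956  0.0085 -0.9954] F [-0.3362 -1.1004  0.2958] w 1.006 q [-0.6515  0.1398  1.8387 -0.054   1.2449 -0.555 ]
t 43.825 tab 70 [ 675.2 -350. ] [11.4 49.2] -5.3 0.124
tray rim 732 [ 629.4 -347.4] [350.8 118.1] -4.1 0.0991
bar x [0.7606 0.7853 0.8103]
mod 572 [ 485.8 -323.4] [60.7 89.6] -3.3 0.1004
t 43.875 tab 69 [ 674.9 -350.3] [ 9.6 49.7] -5.0 0.1247
tray rim 706 [ 631.8 -348. ] [346.4 118.3] -4.1 0.0986
bar x [0.7614 0.7856 0.81  ]
mod 562 [ 489.8 -323.3] [60.4 89.2] -3.5 0.1
mod1 652 [684.5 107.7] [ 62.8 112.7] 9.5 0.0342
mod1 509 [685.  110.8] [ 65.  115.7] 8.9 0.0329
```

Module2 is rolling. Next is module1.

Request:
{"name": "move_arm", "arguments": {"deltas": [[[-0.001,-0.02,0],[0.1,0.2,0],-1],[[-0.003,-0.044,0],[0.2,0.42,0],-1],[[-0.005,-0.063,0],[0.33,0.65,0],-1],[[-0.005,-0.063,0],[0.467,0.889,0],-1]]}}

```text
time: 44.48
tool_pos: [0.4954, -0.242, 0.1816]
tcp_rot: [-2.299, -2.13, -0.004]
wrist_force: [-0.2, 0.0, 0.7]
width: 1.002
```

Request:
{"name": "move_arm", "arguments": {"deltas": [[[0,0,0.01],[0.12,0.22,0],-1],[[0,0,0.02],[0.23,0.45,0],-1],[[0,0,0.03],[0.35,0.67,0],-1],[[0,0,0.04],[0.467,0.889,0],-1]]}}

```text
time: 44.98
tool_pos: [0.5423, -0.1529, 0.1817]
tcp_rot: [-2.23, -2.202, -0.003]
wrist_force: [-0.5, 0.3, 0.4]
width: 0.997
```

Request:
{"name": "move_arm", "arguments": {"deltas": [[[0,0,0.01],[0.12,0.22,0],-1],[[0,0,0.02],[0.23,0.45,0],-1],[[0,0,0.03],[0.35,0.67,0],-1],[[0,0,0.04],[0.467,0.889,0],-1]]}}

```text
time: 45.48
tool_pos: [0.5887, -0.064, 0.1817]
tcp_rot: [-2.159, -2.271, -0.003]
wrist_force: [0.0, 0.1, 0.2]
width: 1.001
```

Request:
{"name": "move_arm", "arguments": {"deltas": [[[0,0,0.01],[0.12,0.22,0],-1],[[0,0,0.02],[0.23,0.45,0],-1],[[0,0,0.03],[0.35,0.67,0],-1],[[0,0,0.04],[0.467,0.889,0],-1]]}}

```text
time: 45.98
tool_pos: [0.6359, 0.0242, 0.182]
tcp_rot: [-2.087, -2.338, -0.002]
wrist_force: [-0.2, -0.4, -0.5]
width: 0.999
```

Request:
{"name": "move_arm", "arguments": {"deltas": [[[0,0,0.01],[0.12,0.22,0],-1],[[0,0,0.02],[0.23,0.45,0],-1],[[0,0,0.032],[0.35,0.67,0],-1],[[0,0,0.032],[0.46,0.889,-0.2],-1],[[0,0,0.032],[0.46,0.889,-0.4],-1],[[0,0,0.032],[0.46,0.889,-0.4],-1],[[0,0,0.032],[0.46,0.889,-0.4],-1]]}}

```text
time: 46.85
tool_pos: [0.6816, 0.1104, 0.142]
tcp_rot: [-2.03, -2.388, 0.0]
wrist_force: [0.4, 0.0, 0.7]
width: 0.997
```

```bash
python3 - <<'E'
from h import *
st();im,P,h,b=onTrack()
m=b&(h>.028)&(h<.04)&(P[...,0]<.665);print('mod2',*rect(P,m))
im,P=get('scene',2);print('mod1',*rect(P,reg(P,*R['mod1'])))
E
```

```text
t 46.85 pos [0.6816 0.1104 0.142 ] jaw ang 9.25 toolz [-0.0058  0.0048 -1.    ] F [0.4032 0.0158 0.7157] w 0.997 q [ 0.1218  0.3584  1.6506  0.006   1.1377 -0.0422]
t 46.9 tab 68 [ 675.  -349.6] [10.  50.9] -6.7 0.1241
tray rim 795 [ 705.7 -352.9] [198. 119.] -3.6 0.0842
bar x [0.7606 0.7847 0.8097]
mod2 647 [ 636.4 -348.5] [ 62.  116.5] -2.9 0.0845
mod1 511 [685. 111.] [ 62.9 114. ] 9.7 0.0328
```

Request:
{"name": "move_arm", "arguments": {"deltas": [[[0,0,0],[0.034,-0.012,-0.4],-1],[[0,0,0],[0.034,-0.012,-0.8],-1],[[0,0,0],[0.034,-0.012,-0.95],-1],[[0,0,0],[0.034,-0.012,-0.95],-1]]}}

```text
time: 47.5
tool_pos: [0.6845, 0.1096, 0.0464]
tcp_rot: [-2.029, -2.387, 0.001]
wrist_force: [0.4, -0.9, 0.2]
width: 0.993
```

Request:
{"name": "move_arm", "arguments": {"deltas": [[[0,0,0],[0,0,-0.2],-1],[[0,0,0],[0,0,-0.36],-1],[[0,0,0],[0,0,-0.36],-1],[[0,0,0],[0,0,-0.36],0],[[0,0,0],[0,0,-0.36],0.5],[[0,0,0],[0,0,-0.36],0.5],[[0,0,0],[0,0,-0.36],1],[[0,0,0],[0,0,-0.36],1],[[0,0,0],[0,0,-0.36],1]], "grip_force": 60}}

```text
time: 48.62
tool_pos: [0.686, 0.11, 0.0121]
tcp_rot: [-2.03, -2.389, -0.003]
wrist_force: [0.4, 0.7, 5.0]
width: 0.686
```

Request:
{"name": "move_arm", "arguments": {"deltas": [[[0,0,0],[0,0,0.2],1],[[0,0,0],[0,0,0.5],1],[[0,0,0],[0,0,0.8],1],[[0,0,0],[0,0,1.0],1],[[0,0,0],[0,0,1.0],1]]}}

```text
time: 49.25
tool_pos: [0.6864, 0.1101, 0.1133]
tcp_rot: [-2.031, -2.39, -0.005]
wrist_force: [1.2, -0.5, -2.9]
width: 0.685
```

```bash
python3 - <<'E'
from h import *
st()
im,P=get('scene',2);print('mod1 held',*rect(P,reg(P,.6,.76,.02,.19,.115,.145)&(im.min(2)>120)))
E
```

```text
t 49.25 pos [0.6864 0.1101 0.1133] jaw ang 9.29 toolz [-0.0015  0.0056 -1.    ] F [ 1.2496 -0.4749 -2.8992] w 0.685 q [ 0.1204  0.3893  1.6651  0.0064  1.0881 -0.0448]
mod1 held 281 [683.  112.5] [ 62.6 108.3] 6.9 0.1336
```

Request:
{"name": "move_arm", "arguments": {"deltas": [[[0,0,-0.01],[-0.06,-0.1,0.2],1],[[0,0,-0.02],[-0.18,-0.34,0.4],1],[[0,0,-0.025],[-0.32,-0.6,0.55],1],[[0,0,-0.03],[-0.475,-0.888,0.55],1]]}}

```text
time: 49.85
tool_pos: [0.638, 0.0199, 0.1684]
tcp_rot: [-2.087, -2.341, -0.004]
wrist_force: [0.3, 0.2, -3.8]
width: 0.687
```

Request:
{"name": "move_arm", "arguments": {"deltas": [[[0,0,-0.01],[-0.12,-0.22,0],1],[[0,0,-0.015],[-0.24,-0.44,0],1],[[0,0,-0.02],[-0.36,-0.66,0],1],[[0,0,-0.03],[-0.475,-0.888,0],1]]}}

```text
time: 50.35
tool_pos: [0.5891, -0.0688, 0.1657]
tcp_rot: [-2.14, -2.289, -0.001]
wrist_force: [0.4, -0.2, -3.4]
width: 0.688
```

Request:
{"name": "move_arm", "arguments": {"deltas": [[[0,0,-0.01],[-0.12,-0.22,0],1],[[0,0,-0.015],[-0.24,-0.44,0],1],[[0,0,-0.02],[-0.36,-0.66,0],1],[[0,0,-0.03],[-0.475,-0.888,0],1]]}}

```text
time: 50.85
tool_pos: [0.5415, -0.1574, 0.1657]
tcp_rot: [-2.194, -2.238, -0.001]
wrist_force: [0.8, -0.2, -3.6]
width: 0.687
```

Request:
{"name": "move_arm", "arguments": {"deltas": [[[0,0,-0.01],[-0.12,-0.22,0],1],[[0,0,-0.015],[-0.24,-0.44,0],1],[[0,0,-0.02],[-0.36,-0.66,0],1],[[0,0,-0.03],[-0.475,-0.888,0],1]]}}

```text
time: 51.35
tool_pos: [0.4941, -0.2461, 0.1658]
tcp_rot: [-2.246, -2.186, -0.002]
wrist_force: [0.9, -1.6, -3.9]
width: 0.683
```

Request:
{"name": "move_arm", "arguments": {"deltas": [[[0,0.01,-0.01],[-0.12,-0.22,0],1],[[0.001,0.03,-0.02],[-0.24,-0.44,0],1],[[0.003,0.05,-0.032],[-0.36,-0.66,0],1],[[0.005,0.066,-0.032],[-0.475,-0.888,-0.1],1],[[0.005,0.066,-0.032],[-0.475,-0.888,-0.3],1],[[0.005,0.066,-0.032],[-0.475,-0.888,-0.3],1],[[0.005,0.066,-0.032],[-0.475,-0.888,-0.3],1]]}}

```text
time: 52.22
tool_pos: [0.4475, -0.3334, 0.1354]
tcp_rot: [-2.24, -2.075, 0.103]
wrist_force: [0.6, -0.5, -2.3]
width: 0.684
```

```bash
python3 - <<'E'
from h import *
st();im,P,h,b=onTrack()
m=reg(P,.38,.53,-.45,-.24,.125,.17);print('mod1',*rect(P,m))
m=b&(h>.028)&(h<.04)&(P[...,0]<.665)&(P[...,0]>.57);print('mod2',*rect(P,m))
E
```

```text
t 52.225 pos [ 0.4475 -0.3334  0.1354] jaw ang -4.35 toolz [-0.1081  0.0177 -0.994 ] F [ 0.5655 -0.5024 -2.3248] w 0.684 q [-0.6528  0.1885  1.8844 -0.0561  1.1662 -0.5518]
t 52.275 tab 500 [ 551.  -338.5] [259.7 113.1] -2.4 0.1566
tray rim 817 [ 704.6 -353.3] [197.5 118.3] -4.3 0.0844
bar x [0.7602 0.7853 0.8098]
mod1 452 [ 457.3 -334.1] [ 73.5 112.9] -1.5 0.1572
mod2 660 [ 636.7 -347.5] [ 61.7 115.7] -3.1 0.0847
```

Request:
{"name": "move_arm", "arguments": {"deltas": [[[0,0,0],[0.01,0.005,-0.2],1],[[0,0,0],[0.01,0.005,-0.4],1],[[0,0,0],[0.01,0.005,-0.49],1],[[0,0,0],[0.01,0.005,-0.52],1],[[0,0,0],[0.01,0.005,-0.54],1],[[0,0,0],[0.01,0.005,-0.54],1]]}}

```text
time: 53.02
tool_pos: [0.449, -0.3339, 0.0825]
tcp_rot: [-2.242, -2.076, 0.103]
wrist_force: [-0.6, -0.8, -3.2]
width: 0.686
```

Request:
{"name": "move_arm", "arguments": {"deltas": [[[0,0,0],[0,0,-0.008],1],[[0,0,0],[0,0,-0.008],1],[[0,0,0],[0,0,-0.008],-1],[[0,0,0],[0,0,-0.002],-1],[[0,0,0],[0.01,0,0.2],-1],[[0,0,0],[0.01,0,0.6],-1],[[0,0,0],[0,0,1.0],-1],[[0,0,0],[0,0,1.0],-1]]}}

```text
time: 54.02
tool_pos: [0.4515, -0.3358, 0.1885]
tcp_rot: [-2.249, -2.082, 0.101]
wrist_force: [0.3, -0.6, 0.3]
width: 1.005
```

Request:
{"name": "move_arm", "arguments": {"deltas": [[[0,0,0],[-0.05,0.4,0.2],-1],[[0,0,0],[-0.05,0.8,0.3],-1],[[0,0,0],[-0.05,0.8,0.3],-1],[[0,0,0],[-0.05,0.8,0.3],-1],[[0,0,0],[-0.05,0.8,0.3],-1],[[0,0,0],[-0.05,0.8,0.3],-1],[[0,0,0],[-0.05,0.8,0.3],-1],[[0,0,0],[-0.05,0.8,0.3],-1],[[0,0,0],[-0.05,0.8,0.3],-1],[[0,0,0],[-0.05,0.8,0.3],-1],[[0,0,0],[-0.05,0.8,0.3],-1],[[0,0,0],[-0.05,0.8,0.3],-1],[[0,0,0],[-0.05,0.8,0.3],-1],[[0,0,0],[-0.05,0.8,0.3],-1],[[0,0,0],[-0.05,0.8,0.3],-1],[[0,0,0],[-0.05,0.8,0.3],-1],[[0,0,0],[-0.05,0.8,0.3],-1],[[0,0,0],[-0.05,0.8,0.3],-1],[[0,0,0],[-0.05,0.8,0.3],-1],[[0,0,0],[-0.05,0.8,0.3],-1]]}}

```text
time: 56.52
tool_pos: [0.4436, -0.2536, 0.2121]
tcp_rot: [-2.242, -2.075, 0.103]
wrist_force: [-0.4, -0.3, 1.4]
width: 0.998
```

Request:
{"name": "move_arm", "arguments": {"deltas": [[[0,0,0],[0,0,0],-1],[[0,0,0],[0,0,0],-1],[[0,0,0],[0,0,0],-1],[[0,0,0],[0,0,0],-1],[[0,0,0],[0,0,0],-1],[[0,0,0],[0,0,0],-1],[[0,0,0],[0,0,0],-1],[[0,0,0],[0,0,0],-1],[[0,0,0],[0,0,0],-1],[[0,0,0],[0,0,0],-1],[[0,0,0],[0,0,0],-1],[[0,0,0],[0,0,0],-1],[[0,0,0],[0,0,0],-1],[[0,0,0],[0,0,0],-1],[[0,0,0],[0,0,0],-1],[[0,0,0],[0,0,0],-1]]}}

```text
time: 58.52
tool_pos: [0.4437, -0.2536, 0.2121]
tcp_rot: [-2.242, -2.075, 0.103]
wrist_force: [-0.5, -0.0, 0.5]
width: 0.998
```

```bash
python3 - <<'E'
from h import *
st();im,P,h,b=onTrack()
X=P[...,0]
print('mods',*rect(P,b&(h>.028)&(h<.04)&(X<.666)))
print('mod1',*rect(P,b&(h>.028)&(h<.04)&(X<.605)))
m=b&(X>.66)&(h<.036)&(h>-.005)&(im.sum(2)<230);nn,l,s_,c=cv2.connectedComponentsWithStats(m.astype(np.uint8))
print('cores',[(s_[i][4],P[l==i].mean(0).round(3).tolist()) for i in range(1,nn)])
for k in('bottle','reel','pan','handle'): print(k,*rect(P,reg(P,*((.42,.605,.02,.18,.02,.055) if k=='pan' else R[k]))))
m=reg(P,.4,.66,-.55,-.41,.02,.05)&(im[...,0]>150)&(im[...,2]<90);print('meter',*rect(P,m))
z=np.load('top2.npz');P0,i0=z['P'],z['im'];m=reg(P0,.4,.66,-.55,-.41,.02,.05)&(i0[...,0]>150)&(i0[...,2]<90);print('meter0',*rect(P0,m))
a,_=snap('scene');t,_=snap('top')
A=cv2.resize(a[100:320,180:440,::-1],(520,440),interpolation=cv2.INTER_CUBIC);B=cv2.resize(t[130:290,380:480,::-1],(275,440),interpolation=cv2.INTER_CUBIC)
cv2.imwrite('pics/end.png',np.hstack([A,B]))
E
```

```text
t 58.525 pos [ 0.4437 -0.2536  0.2121] jaw ang -4.39 toolz [-0.107   0.0166 -0.9941] F [-0.4932 -0.0245  0.4621] w 0.998 q [-0.5402  0.0357  1.9044 -0.0423  1.3022 -0.4499]
t 58.575 tab 67 [ 674.9 -349.6] [ 9.2 48.4] -4.7 0.1248
tray rim 754 [ 673.7 -351. ] [249.3 119.2] -3.8 0.0844
bar x [0.7621 0.7858 0.8101]
mods 594 [ 607.9 -346.7] [115.8 119.1] -1.0 0.0857
mod1 154 [ 577.9 -305.9] [55.1 37.3] -2.2 0.09
cores [(np.int32(5), [0.801, -0.299, 0.052]), (np.int32(16), [0.779, -0.318, 0.06]), (np.int32(17), [0.779, -0.342, 0.058]), (np.int32(40), [0.767, -0.362, 0.06]), (np.int32(26), [0.775, -0.392, 0.06])]
bottle 259 [514.7 495.2] [44.1 34.2] -16.3 0.0735
reel 253 [792.8   3.4] [59.8 55. ] 1.1 0.0508
pan 70 [522.9  99.1] [59.5 80.6] 9.3 0.0345
handle 53 [469.7  89.2] [28.8 15.8] 11.5 0.1289
meter 115 [ 526.2 -533.1] [151.2  36.1] -1.1 0.0345
meter0 386 [ 526.2 -525.1] [150.6  49.4] 0.0 0.0346
```

View pics/end.png

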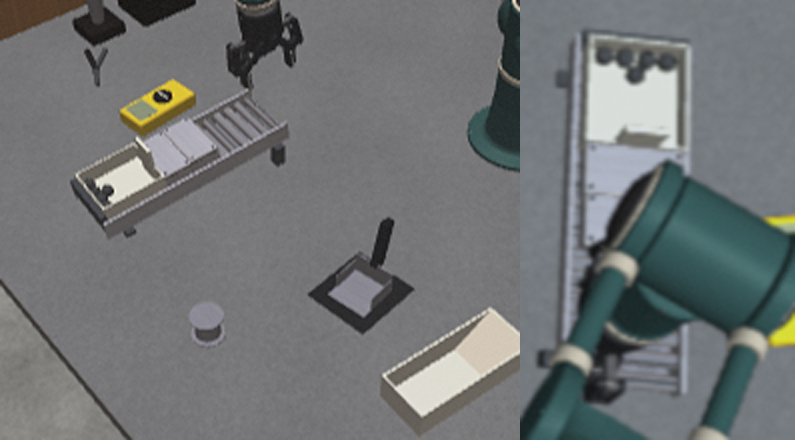

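The final views show the tray at the stop with 5 cores, both modules queued square behind it, the bin empty and the scoop level on its mat.

```bash
python3 -c "
from h import *
print(order.finish_job())"
```

```text
the job is handed in; nothing more can be done
None
```

The job is done and handed in at about 58.6 s on the robot clock; no verdict is reported.

- **Cores:** one scoop pass took all five cores out of the bin, and they went into the tray while it stood on the bench. A check for dark pixels in the bin found none. The last look showed all five in the tray.
- **Tray and modules:** the tray was knocked a few millimetres to a centimetre after the pour, so I measured it again before gripping it. I set it square on the upper end and it rolled down to the stop. Module2 and then module1 followed, and both lie with their long side across the rollers, queued against the tray.
- **Scoop:** on the way back I tilted it about 20° too far and left it slightly rolled. I levelled it before setting it down, and it now stands level and near the middle of its mat.
- **Other objects:** the bottle and reel measured within about 1 mm of where they started. The multimeter was partly hidden by the arm in the last top view. Its visible part fits its starting place, and nothing came near it.

The two cameras disagreed by about 3 mm in y throughout. I used positions relative to one camera for the placings. No force reading at the end of a move was above about 6 N.

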